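# Put the nozzle kit right and mark both cartons of the swap

### The arm

A 6-joint arm with a two-finger parallel gripper is mounted at the origin on a cart in front of the work surface, level with it; the furniture and walls round the work are solid. World frame = base frame: x ahead of the robot, y to its left, z up, the work surface at z = 0. Lengths are in m, angles in rad, forces in N, time in s.
With the tool pointing down it reaches from about 0.425 to 1.125 m from the base axis. Payload 14.9 kg.
Tool frame: the origin (TCP) lies on the centre line of the jaws, within the pads' length; the fingertips stand 11 mm ahead of it and the grasp point (between the pads) lies 8 mm behind it; z points along the fingers, y is the line along which they close (so a half turn about z gives the same grasp; the last joint's range is limited). The gripper opens to 91 mm and grips with 3 to 60 N. Pads are 32 mm wide; open, the fingers measure 118 mm over their backs; the gripper's body (76 mm by 178 mm) begins 60 mm behind the grasp point.
Start: joints at [1.207, 0.379, 1.734, -0, 1.028, -0.033], TCP at [0.227, 0.662, 0.225] pointing down, gripper open.
Joint ranges: [-2.77, 2.77], [-0.74, 2.19], [0, 2.66], [-1.06, 4.2], [0.31, 2.87], [-3.08, 3.08]. Speed limits (rad/s): [1.89, 1.89, 2.39, 3.14, 3.14, 3.14].

### API

Orientations are given as a unit quaternion [x, y, z, w].
In Python, from workcell import * gives the robot as it stands.
- The arm moves only by the shell command python3 -m crank 'ROWS'. ROWS is JSON, a list of rows, each an object with "offset": the shift along the tool's x, y, z in mm, a list of three; "angular": the turn, a rotation vector about the tool's x, y, z in rad, a list of three; "claw": the opening, from 0 (shut) to 1 (fully open). A call has 1 to 8 rows; each row is the pose to reach, as a shift and turn from the pose commanded when the call began, along the tool's axes at that moment; what a row does not reach only later rows make up. A row lasts 1/10 s, in which the tool goes at most 50 mm and 8.59 degrees, less where a joint would pass 70% of its speed; a pose out of reach is approached as far as the arm can. A call with a gripper value outside its range is refused whole. The fingers move at their own pace and stop on an object; the grip force is fixed at half the most. Time passes only in rows, so rows that repeat a pose let the fingers close. It gives the time, the measured TCP pose, the force, the opening and the grip force at its end, in the units of the state.
- sense(): the state, without advancing time (a new reading comes with each control period).
- read_camera(name): name is "scene" or "top" or "wrist"; returns (picture, depth): 384x512x3 uint8, red, green, blue; 384x512 float32, m along the optical axis (not along the pixel's ray), 0 where there is no reading.
- camera_info(name): a dict with "camera_matrix" (3x3 intrinsics, pixels), "k1" (the pictures are not rectified: a ray, as slopes to the right and down, at radius r is drawn at 1 + k1 r^2 times it, then the intrinsics apply), "camera_from_world" (4x4, takes a point from world to camera coordinates); the wrist camera has in their place "hand_eye" (4x4, takes a point from camera to tool coordinates, whose origin is the TCP and whose axes are the flange's). Camera axes: x right, y down, z forward; pixel columns grow to the right and rows downward; lengths in m; the calibration is good to about 2 mm. A picture is of the moment at which its call begins: read the wrist's pose just before it. camera_info takes no time and is no camera call.
- sign_off(): hands the job in; it is judged then, once.
The state is a dict: "t": time; "joints": joint angles; "dq": joint speeds; "joint_efforts": joint torques, N m; "position": TCP position; "tcp_rot": TCP orientation; "wrist_force": force on the tool from outside, world axes, zero at the start; "wrist_torque": the same for the moment, N m; "grip_width": finger opening in m; "grasp_force": force on a finger pad.
Only numpy, scipy, OpenCV 4.12 (cv2) and the standard library are available. Lean on these libraries where they do the work, as an engineer would, in place of code of your own. Each camera call takes 0.05 s, during which the arm holds its last target. There are 200 camera calls.

### The job

The blue kit tray must hold four white-and-blue nozzle cartons, but one pocket holds a brown one: stand that on the bed of the green press and, hand off it, mark it by swinging the sprung lever down to its stop and letting it return, then put it and every brown carton standing in front of the kit into the yellow returns tray. After that first marking, stand the spare white carton that waits in front of the kit on the press bed, mark it in the same way, and stand it in the free pocket. At the end each pocket has one white carton standing upright on its floor.

Things in the scene. Friction and masses are not known exactly. Their poses are not given: they have to be found in the camera images.
- kit_tray: blue kit tray, fixed, 76 (its x) x 223 (its y) x 18 mm, origin at the centre of the underside; four open pockets in a row along its y, 54 mm apart, each 62 (x) x 47 mm (y) inside, floor 4 mm above the bench, walls 7 mm thick and 18 mm above the bench; cartons stand in it with their 53 mm side along the tray's x
- pocket_1 (a point): centre of the floor of pocket 1 of the kit tray (tray y = -81 mm, 4 mm above the bench), axes as the tray. All the work lies left of a fixed clamping stand 0.7 m tall (x 0.32 to 0.67, y -0.09 to 0.06 m): coming from the right, draw the arm in and pass in front of it
- pocket_2 (a point): centre of the floor of pocket 2 of the kit tray (tray y = -27 mm, 4 mm above the bench), axes as the tray
- pocket_3 (a point): centre of the floor of pocket 3 of the kit tray (tray y = 27 mm, 4 mm above the bench), axes as the tray
- pocket_4 (a point): centre of the floor of pocket 4 of the kit tray (tray y = 81 mm, 4 mm above the bench), axes as the tray
- returns_tray: yellow low open tray for returned goods, fixed, 126 (its x) x 184 (its y) x 24 mm high, walls and floor 4 mm, origin at the centre of the underside; room for four standing cartons, for instance at x = +-34, y = +-43 mm with their 53 mm side along its y
- press: green lever marking press, fixed; origin on the bench, x points away from the operator's side; base 6 mm thick, x -42..130, y -73..73 mm. The bed (aluminium, 10 mm above the bench) is at y = +42 mm; behind it a ram housing 50 mm high from x = 42 mm on, and between y = -35 and +15 mm a case 62 mm high from x = 58 mm on; the lever swings at y = -48 mm between two cheeks 115 mm high at x = 78..112 mm
- bed (a point): centre of the press bed (press x = 0, y = 42 mm), 10 mm above the bench, axes as the press; a carton stands here with its 53 mm side along x, between two side fences 47 mm apart and behind a front fence at x = -31 mm, all 20 mm above the bench; the rear side is open, where the rubber-faced ram comes forward from x = 35 to x = 22 mm as the lever goes down
- lever (a joint): press lever, rad: 0 = raised (rest, points to the press's -x and 0.6 rad above level), 0.9 = at its lower stop (0.3 rad below level); sprung, returns by itself when let go; about 6 to 8 N straight down on the grip brings it to the stop. Hinge at press x = 95, y = -48 mm, 100 mm above the bench, axis along y
- lever_grip (a point): middle of the lever's black round grip, 105 mm from the hinge; grip 24 mm thick, from 73 to 137 mm from the hinge; it moves from 159 mm above the bench (raised) to 69 mm (at the stop); it can be pushed straight down with closed fingertips at about press x = -7 mm
- white_1: white carton with a blue band, the right kind, stands in the kit tray at the start; 39 (its x) x 53 (its y) x 85 mm (its z), about 80 g, stands on its small face, origin at the centre of the underside, z up
- white_2: white carton with a blue band, the right kind, stands in the kit tray at the start; 39 (its x) x 53 (its y) x 85 mm (its z), about 80 g, stands on its small face, origin at the centre of the underside, z up
- white_3: white carton with a blue band, the right kind, stands in the kit tray at the start; 39 (its x) x 53 (its y) x 85 mm (its z), about 80 g, stands on its small face, origin at the centre of the underside, z up
- brown_kit: brown cardboard carton with orange tape and labels, the wrong kind, stands in one pocket of the kit tray at the start; 39 (its x) x 53 (its y) x 85 mm (its z), about 140 g, heavy at the bottom, stands on its small face, origin at the centre of the underside, z up
- white_spare: white carton with a blue band, the right kind: the only one in stock, not yet marked, stands on the bench in front of the kit tray (on the robot's side); 39 (its x) x 53 (its y) x 85 mm (its z), about 80 g, stands on its small face, origin at the centre of the underside, z up
- brown_1: brown cardboard carton with orange tape and labels, the wrong kind, stands on the bench in front of the kit tray; may be absent; 39 (its x) x 53 (its y) x 85 mm (its z), about 140 g, heavy at the bottom, stands on its small face, origin at the centre of the underside, z up
- brown_2: brown cardboard carton with orange tape and labels, the wrong kind, stands on the bench in front of the kit tray; may be absent; 39 (its x) x 53 (its y) x 85 mm (its z), about 140 g, heavy at the bottom, stands on its small face, origin at the centre of the underside, z up
- brown_3: brown cardboard carton with orange tape and labels, the wrong kind, stands on the bench in front of the kit tray; may be absent; 39 (its x) x 53 (its y) x 85 mm (its z), about 140 g, heavy at the bottom, stands on its small face, origin at the centre of the underside, z up

How it is judged:
On the way, in this order (a step that is already met when the one before it is completed fails the run):
1. the brown carton from the kit stands on the press bed, not held, and the lever is swung down to its stop (horizontal distance between brown_kit and bed below 0.012 m and z of brown_kit in the frame of bed below 0.006 m and angle between brown_kit's own z axis and vertical below 0.12 rad and value of joint lever above 0.84 rad and contact force between brown_kit and the fingers below 0.5 N), for 0.1 s.
2. the lever has returned with that carton still on the bed (horizontal distance between brown_kit and bed below 0.012 m and z of brown_kit in the frame of bed below 0.006 m and angle between brown_kit's own z axis and vertical below 0.12 rad and value of joint lever below 0.08 rad), for 0.1 s.
3. the spare white carton stands on the press bed, not held, and the lever is swung down to its stop (horizontal distance between white_spare and bed below 0.012 m and z of white_spare in the frame of bed below 0.006 m and angle between white_spare's own z axis and vertical below 0.12 rad and value of joint lever above 0.84 rad and contact force between white_spare and the fingers below 0.5 N), for 0.1 s.
4. the lever has returned with that carton still on the bed (horizontal distance between white_spare and bed below 0.012 m and z of white_spare in the frame of bed below 0.006 m and angle between white_spare's own z axis and vertical below 0.12 rad and value of joint lever below 0.08 rad), for 0.1 s.
At the end, for the whole second after the job is handed in: each of the four white cartons stands upright (within 0.12 rad) on the floor of a kit pocket, within 12 mm of its centre; every brown carton present is inside the yellow tray (origin within its walls and under 60 mm above its underside); everything at rest; the lever is back up (under 0.08 rad) (((horizontal distance between white_1 and pocket_1 below 0.012 m and z of white_1 in the frame of pocket_1 below 0.006 m and angle between white_1's own z axis and vertical below 0.12 rad) or (horizontal distance between white_1 and pocket_2 below 0.012 m and z of white_1 in the frame of pocket_2 below 0.006 m and angle between white_1's own z axis and vertical below 0.12 rad) or (horizontal distance between white_1 and pocket_3 below 0.012 m and z of white_1 in the frame of pocket_3 below 0.006 m and angle between white_1's own z axis and vertical below 0.12 rad) or (horizontal distance between white_1 and pocket_4 below 0.012 m and z of white_1 in the frame of pocket_4 below 0.006 m and angle between white_1's own z axis and vertical below 0.12 rad)) and linear speed of each of white_1, white_2, white_3, white_spare, brown_kit, brown_1, brown_2, brown_3 below 0.02 m/s and ((horizontal distance between white_2 and pocket_1 below 0.012 m and z of white_2 in the frame of pocket_1 below 0.006 m and angle between white_2's own z axis and vertical below 0.12 rad) or (horizontal distance between white_2 and pocket_2 below 0.012 m and z of white_2 in the frame of pocket_2 below 0.006 m and angle between white_2's own z axis and vertical below 0.12 rad) or (horizontal distance between white_2 and pocket_3 below 0.012 m and z of white_2 in the frame of pocket_3 below 0.006 m and angle between white_2's own z axis and vertical below 0.12 rad) or (horizontal distance between white_2 and pocket_4 below 0.012 m and z of white_2 in the frame of pocket_4 below 0.006 m and angle between white_2's own z axis and vertical below 0.12 rad)) and ((horizontal distance between white_3 and pocket_1 below 0.012 m and z of white_3 in the frame of pocket_1 below 0.006 m and angle between white_3's own z axis and vertical below 0.12 rad) or (horizontal distance between white_3 and pocket_2 below 0.012 m and z of white_3 in the frame of pocket_2 below 0.006 m and angle between white_3's own z axis and vertical below 0.12 rad) or (horizontal distance between white_3 and pocket_3 below 0.012 m and z of white_3 in the frame of pocket_3 below 0.006 m and angle between white_3's own z axis and vertical below 0.12 rad) or (horizontal distance between white_3 and pocket_4 below 0.012 m and z of white_3 in the frame of pocket_4 below 0.006 m and angle between white_3's own z axis and vertical below 0.12 rad)) and ((horizontal distance between white_spare and pocket_1 below 0.012 m and z of white_spare in the frame of pocket_1 below 0.006 m and angle between white_spare's own z axis and vertical below 0.12 rad) or (horizontal distance between white_spare and pocket_2 below 0.012 m and z of white_spare in the frame of pocket_2 below 0.006 m and angle between white_spare's own z axis and vertical below 0.12 rad) or (horizontal distance between white_spare and pocket_3 below 0.012 m and z of white_spare in the frame of pocket_3 below 0.006 m and angle between white_spare's own z axis and vertical below 0.12 rad) or (horizontal distance between white_spare and pocket_4 below 0.012 m and z of white_spare in the frame of pocket_4 below 0.006 m and angle between white_spare's own z axis and vertical below 0.12 rad)) and x of brown_kit in the frame of returns_tray between -0.062 and 0.062 m and y of brown_kit in the frame of returns_tray between -0.091 and 0.091 m and z of each of brown_kit, brown_1, brown_2, brown_3 in the frame of returns_tray below 0.06 m and x of brown_1 in the frame of returns_tray between -0.062 and 0.062 m and y of brown_1 in the frame of returns_tray between -0.091 and 0.091 m and x of brown_2 in the frame of returns_tray between -0.062 and 0.062 m and y of brown_2 in the frame of returns_tray between -0.091 and 0.091 m and x of brown_3 in the frame of returns_tray between -0.062 and 0.062 m and y of brown_3 in the frame of returns_tray between -0.091 and 0.091 m and value of joint lever below 0.08 rad); the robot touches nothing.
It fails at once if a white carton that was already in the kit is knocked over (angle between any of white_1, white_2, white_3's own z axis and vertical above 0.6 rad).
Of brown_1, brown_2, brown_3 only 1 to 3 are there at a start; the rules pass over those that are not, and their reading is None.
At some moment in a run one of brown_1, brown_2, brown_3 may be knocked a few centimetres aside while the robot is not near it.
It also fails if it takes over 208 s, if anything falls off the work surface, if the arm or the gripper's body presses on something with over 40 N, if the wrist force passes 120 N, or if a joint passes its speed limit or range.

## Working session

There is one attempt and no reset: what is moved stays moved. The work goes in short steps, Python scripts to look and compute and a shell command to move; the robot and the scene stay as the last step left them, time stands still between calls to the robot, and variables do not carry over. Pictures are saved under pics/ and viewed, at most 14 in all, crops included, and the job is handed in when it is done.

```bash
ls; mkdir -p pics; cat > h.py <<'E'
from workcell import *
import numpy as np, cv2
from scipy.spatial.transform import Rotation as R
def pts(name, s=None):
    s=sense(); im,d=read_camera(name); ci=camera_info(name)
    K=np.array(ci["camera_matrix"]); h,w=d.shape
    u,v=np.meshgrid(np.arange(w),np.arange(h))
    x=(u-K[0,2])/K[0,0]; y=(v-K[1,2])/K[1,1]; xd,yd=x.copy(),y.copy()
    for _ in range(8):
        f=1+ci["k1"]*(x*x+y*y); x=xd/f; y=yd/f
    P=np.stack([x*d,y*d,d,np.ones_like(d)],-1)
    if name=="wrist":
        T=np.eye(4); T[:3,:3]=R.from_quat(s["tcp_rot"]).as_matrix(); T[:3,3]=s["position"]
        M=T@np.array(ci["hand_eye"])
    else: M=np.linalg.inv(np.array(ci["camera_from_world"]))
    return im,d,(P@M.T)[...,:3]
def save(im,n): cv2.imwrite("pics/"+n,cv2.cvtColor(im,cv2.COLOR_RGB2BGR))
E
python3 - <<'E'
from h import *
s=sense(); print(s); print(R.from_quat(s["tcp_rot"]).as_matrix().round(3))
for n in("scene","top"):
    im,d,P=pts(n); save(im,n+"0.png"); np.savez("pics/"+n+"0.npz",im=im,P=P,d=d)
print({k:np.round(v,3) for k,v in camera_info("wrist").items()})
E
```

```text
pics
{'t': 0.0, 'joints': array([ 1.20666964e+00,  3.79432615e-01,  1.73473349e+00, -2.15431003e-05,
        1.02847066e+00, -3.32956845e-02]), 'dq': array([ 0.00061549,  0.00054359,  0.00149193,  0.00028505, -0.00112695,
       -0.00066318]), 'joint_efforts': array([ 4.27811656e-04, -7.63730764e+01, -4.34363544e+01,  6.50801696e-02,
        4.25899657e-02, -1.08490647e-04]), 'position': array([0.2272619 , 0.66170923, 0.22429484]), 'tcp_rot': array([ 1.64656664e-01,  9.86350805e-01, -5.13604019e-04, -9.40155485e-05]), 'wrist_force': array([0.35608194, 0.47469364, 0.47917595]), 'wrist_torque': array([0.02599489, 0.01399034, 0.01246818]), 'grasp_force': 0.0, 'grip_width': 0.09087825949340499}
[[-0.946  0.325 -0.   ]
 [ 0.325  0.946 -0.001]
 [ 0.    -0.001 -1.   ]]
{'camera_matrix': array([[336.472,   0.   , 255.971],
       [  0.   , 336.472, 192.079],
       [  0.   ,   0.   ,   1.   ]]), 'k1': np.float64(-0.022), 'hand_eye': array([[ 0.   , -0.958, -0.285,  0.081],
       [ 1.   ,  0.   , -0.   ,  0.   ],
       [ 0.   , -0.285,  0.958, -0.159],
       [ 0.   ,  0.   ,  0.   ,  1.   ]])}
```

```bash
python3 - <<'E'
import cv2,numpy as np
cv2.imwrite("pics/both0.png",np.vstack([cv2.imread("pics/scene0.png"),cv2.imread("pics/top0.png")])[:, :]) 
E
```

```text
(no output)
```

View pics/top0.png

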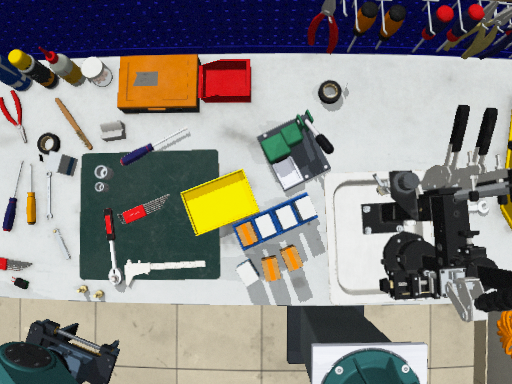

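View pics/scene0.png

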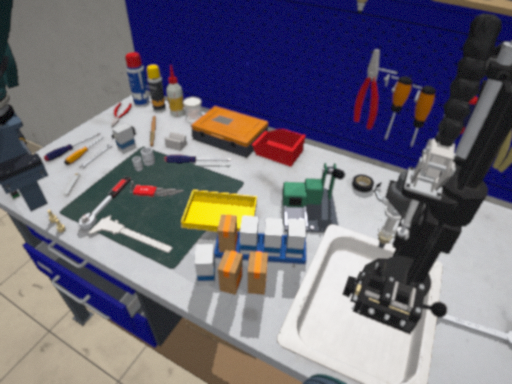

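The top view shows: the kit tray (275,220) with brown in its left end pocket (246,234) and whites to the right; in front are the spare white (246,272) and two browns (270,268), (291,257). The press is at (293,150) with its lever grip at (322,145), and the yellow tray is at (218,203).

```bash
cat > seg.py <<'E'
from h import *
def rect(P,m):
    q=P[m][:,:2].astype(np.float32); (c,wh,a)=cv2.minAreaRect(q); return np.round(c,4),np.round(wh,3),round(a,1),len(q),P[m][:,2].mean().round(3)
def segment(im,P,zr=(0.07,0.105)):
    hsv=cv2.cvtColor(im,cv2.COLOR_RGB2HSV); H,S,V=[hsv[...,i] for i in range(3)]; z=P[...,2]
    out={}
    top=(z>zr[0])&(z<zr[1])
    M={"white":top&(S<70)&(V>130),"brown":top&(H>3)&(H<24)&(S>70),
       "yellow":(H>24)&(H<35)&(S>150)&(z<0.04)&(z>-.01),"blue":(H>95)&(H<125)&(S>120)&(z<.03)&(z>.01),"green":(H>65)&(H<95)&(S>80)&(z>.03)&(z<.08)}
    for k,m in M.items():
        n,l,st,_=cv2.connectedComponentsWithStats(m.astype(np.uint8))
        for i in range(1,n):
            if st[i,4]>60:
                mm=l==i
                if P[mm][:,0].mean()>1.2: continue
                v,u=np.argwhere(mm).mean(0).round(); print(k,(u,v),*rect(P,mm))
E
python3 - <<'E'
from seg import *
for n in("top","scene"):
    f=np.load(f"pics/{n}0.npz"); print(n,"cam",np.linalg.inv(camera_info(n)["camera_from_world"])[:3,3].round(3)); segment(f["im"],f["P"])
f=np.load("pics/top0.npz")
for u,v in[(322,145),(280,143),(288,172),(297,168),(327,135),(370,360),(300,330),(410,220),(450,280)]: print(u,v,f["P"][v,u].round(3))
E
```

```text
top cam [0.484 0.297 0.988]
white (np.float64(91.0), np.float64(67.0)) [0.909  0.7691] [0.06  0.062] 63.3 353 0.077
white (np.float64(53.0), np.float64(161.0)) [0.6442 0.8543] [0.037 0.053] 75.1 256 0.085
white (np.float64(305.0), np.float64(207.0)) [0.5236 0.1889] [0.052 0.038] 23.0 317 0.089
white (np.float64(286.0), np.float64(217.0)) [0.5    0.2376] [0.052 0.038] 24.0 314 0.089
white (np.float64(265.0), np.float64(225.0)) [0.4784 0.29  ] [0.052 0.038] 23.3 311 0.089
white (np.float64(247.0), np.float64(273.0)) [0.3581 0.3354] [0.053 0.038] 32.3 342 0.085
brown (np.float64(246.0), np.float64(234.0)) [0.4575 0.3368] [0.053 0.038] 23.5 327 0.089
brown (np.float64(292.0), np.float64(258.0)) [0.3959 0.2233] [0.054 0.039] 23.3 347 0.085
brown (np.float64(271.0), np.float64(269.0)) [0.369  0.2756] [0.054 0.038] 13.2 344 0.085
yellow (np.float64(219.0), np.float64(202.0)) [0.5421 0.4159] [0.13  0.189] 21.6 3101 0.007
blue (np.float64(135.0), np.float64(155.0)) [0.6705 0.6522] [0.025 0.072] 26.7 201 0.024
blue (np.float64(271.0), np.float64(223.0)) [0.4899 0.264 ] [0.075 0.221] 24.0 549 0
[... 1118 characters left out ...]
w (np.float64(215.0), np.float64(209.0)) [0.5393 0.4129] [0.13  0.184] 22.0 1832 0.007
blue (np.float64(57.0), np.float64(152.0)) [0.4981 1.0166] [0.012 0.064] 84.5 78 0.02
blue (np.float64(179.0), np.float64(159.0)) [0.6629 0.6479] [0.015 0.067] 25.0 97 0.019
blue (np.float64(288.0), np.float64(254.0)) [0.5037 0.1881] [0.077 0.084] 89.7 213 0.016
green (np.float64(303.0), np.float64(190.0)) [0.6912 0.2389] [0.065 0.111] 31.3 693 0.051
322 145 [0.664 0.159 0.172]
280 143 [0.696 0.25  0.051]
288 172 [0.624 0.226 0.01 ]
297 168 [0.634 0.202 0.021]
327 135 [0.731 0.115 0.001]
370 360 [0.115 0.005 0.01 ]
300 330 [-0.01   0.121 -0.7  ]
410 220 [ 0.491 -0.027  0.207]
450 280 [ 0.392 -0.005  0.416]
```

```bash
cat > go.py <<'E'
import sys
from h import *
# usage: go.py x y z yawdeg ... (several poses) : prints offset/angular in present tool frame
def plan(*poses):
    s=sense(); A=R.from_quat(s["tcp_rot"]).as_matrix(); p=s["position"]
    a=np.degrees(np.arctan2(A[1,1],A[0,1]))
    print("t",round(s["t"],2),"tcp",np.round(p,4),"yaw",round(a,1),"w",round(s["grip_width"],4),"gf",round(s["grasp_force"],1),"F",np.round(s["wrist_force"],1),"j",np.round(s["joints"],2))
    for x,y,z,w in poses:
        w=np.radians(w); Y=np.array([np.cos(w),np.sin(w),0]); Z=np.array([0,0,-1.]); B=np.stack([np.cross(Y,Z),Y,Z],1)
        print("->",(A.T@(np.array([x,y,z])-p)*1e3).round(1),R.from_matrix(A.T@B).as_rotvec().round(3))
if __name__=="__main__": plan(*np.array(list(map(float,sys.argv[1:]))).reshape(-1,4))
E
python3 go.py .60 .25 .28 27
```

```text
t 0.1 tcp [0.2273 0.6617 0.2244] yaw 71.0 w 0.0913 gf 0.0 F [-0.2  0.9  0.1] j [ 1.21  0.38  1.73  0.    1.03 -0.03]
-> [-486.3 -268.4  -55.4] [-0.001  0.     0.769]
```

```bash
python3 -m crank '[{"offset":[-250,-135,-55],"angular":[0,0,0.4],"claw":1},{"offset":[-250,-135,-55],"angular":[0,0,0.4],"claw":1},{"offset":[-250,-135,-55],"angular":[0,0,0.4],"claw":1},{"offset":[-250,-135,-55],"angular":[0,0,0.4],"claw":1},{"offset":[-486,-268,-55],"angular":[0,0,0.77],"claw":1},{"offset":[-486,-268,-55],"angular":[0,0,0.77],"claw":1},{"offset":[-486,-268,-55],"angular":[0,0,0.77],"claw":1},{"offset":[-486,-268,-55],"angular":[0,0,0.77],"claw":1}]'
python3 go.py .60 .25 .28 27
```

```text
t: 0.9
position: [0.4948, 0.3672, 0.2724]
tcp_rot: [0.524, 0.852, -0.0, -0.0]
wrist_force: [0.9, 0.2, 0.5]
grip_width: 0.0911
grasp_force: 0.0
t 0.9 tcp [0.4948 0.3672 0.2724] yaw 26.8 w 0.0911 gf 0.0 F [0.9 0.2 0.5] j [0.6  0.2  1.88 0.   1.07 0.13]
-> [-152.    41.1   -7.6] [-0.     0.    -0.004]
```

```bash
python3 -m crank '[{"offset":[-120,40,-20],"angular":[0,0,0],"claw":1},{"offset":[-120,40,-20],"angular":[0,0,0],"claw":1},{"offset":[-120,40,-20],"angular":[0,0,0],"claw":1},{"offset":[-120,40,-20],"angular":[0,0,0],"claw":1},{"offset":[-120,40,-20],"angular":[0,0,0],"claw":1},{"offset":[-120,40,-20],"angular":[0,0,0],"claw":1}]'
python3 - <<'E'
from seg import *
from go import plan
plan()
im,d,P=pts("wrist"); save(im,"w1.png"); np.savez("pics/w1.npz",im=im,P=P); segment(im,P)
E
```

```text
t: 1.5
position: [0.5831, 0.2806, 0.2919]
tcp_rot: [0.523, 0.852, -0.0, -0.0]
wrist_force: [0.0, 0.6, -1.3]
grip_width: 0.0913
grasp_force: 0.0
t 1.5 tcp [0.5831 0.2806 0.2919] yaw 27.0 w 0.0913 gf 0.0 F [ 0.   0.6 -1.3] j [ 0.41  0.23  1.8   0.    1.11 -0.06]
white (np.float64(82.0), np.float64(21.0)) [0.357  0.3346] [0.054 0.039] 32.5 2335 0.084
white (np.float64(172.0), np.float64(117.0)) [0.4773 0.2893] [0.054 0.038] 23.5 1913 0.088
white (np.float64(172.0), np.float64(169.0)) [0.4991 0.2368] [0.053 0.038] 23.8 1715 0.088
white (np.float64(177.0), np.float64(213.0)) [0.5225 0.1881] [0.053 0.039] 22.9 1230 0.088
brown (np.float64(171.0), np.float64(66.0)) [0.4559 0.3363] [0.054 0.039] 23.5 2205 0.088
brown (np.float64(73.0), np.float64(82.0)) [0.3681 0.275 ] [0.055 0.039] 12.7 2150 0.084
brown (np.float64(81.0), np.float64(137.0)) [0.3946 0.2229] [0.055 0.039] 22.6 1941 0.084
yellow (np.float64(273.0), np.float64(59.0)) [0.5472 0.3967] [0.132 0.148] 21.8 12653 0.006
blue (np.float64(126.0), np.float64(33.0)) [0.3797 0.3438] [0.014 0.041] 7.7 103 0.025
blue (np.float64(199.0), np.float64(117.0)) [0.4889 0.2641] [0.076 0.221] 24.2 1824 0.017
green (np.float64(321.0), np.float64(223.0)) [0.7003 0.2302] [0.063 0.133] 26.2 3527 0.053
```

View pics/w1.png

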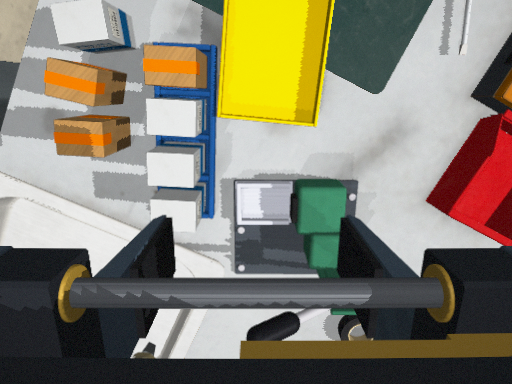

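The wrist view shows the press base with corners at (235,180), (357,178) and (235,272), its bed at (265,202), and the lever grip at (272,327). The kit is at (180,130) and the front cartons are at (90,25), (85,82) and (92,135).

```bash
python3 - <<'E'
from seg import *
f=np.load("pics/w1.npz"); im,P=f["im"],f["P"]; z=P[...,2]
print((z[176:232:5,230:306:4]*1000).round().astype(int))
roi=np.zeros(z.shape,bool); roi[172:280,228:362]=1
from numpy import *
hsv=cv2.cvtColor(im,cv2.COLOR_RGB2HSV)
for a,b in((.0145,.025),(.0085,.0125),(.004,.0075)):
    m=roi&(z>a)&(z<b); 
    n,l,st,_=cv2.connectedComponentsWithStats(m.astype(uint8)); i=1+argmax(st[1:,4]); print(a,rect(P,l==i))
# left edge of base (press x=-42) & top edge (y=73)
L=[];T=[]
for v in range(190,265,3):
    r=np.where(z[v,222:250]>.004)[0]; L.append(P[v,222+r[0]]) if len(r) else 0
for u in range(242,352,4):
    r=np.where(z[168:195,u]>.004)[0]; T.append(P[168+r[0],u]) if len(r) else 0
for Q in(L,T):
    Q=array(Q)[:,:2]; vx,vy,x,y=cv2.fitLine(Q.astype(float32),cv2.DIST_HUBER,0,.01,.01).ravel(); print("line dir",degrees(arctan2(vy,vx)),"pt",x,y,len(Q))
E
```

```text
[[ -2   0  -2   1   0   0   1  -1   0  -1   0  -1   0   0  -2   0   0   0
    1]
 [  0   5   8   7   7   9   8   9   7   7   7   6   8   7   7   5   5  16
   18]
 [ -1   5  20  20  20  19  18  20  21  19  21  20  21  19  19  10  10  37
   43]
 [  0   5  20   9  10  10  11   9   9   9  10  10  10  10  10   9  12  45
   48]
 [  0   7  19   9  10  10  10  11  10   9  10   9  11  10  11  29  34  47
   50]
 [ -1   6  20  10  10   9  11  11   9   9   9   9  10   9   9  31  44  47
   51]
 [ -1   5  19  10  10   9  10  11  11  10  10  10  10  10  11  32  43  47
   50]
 [ -1   4  19  10  11   9  10  10  11  10  10  11   9   9   9  35  43  49
   49]
 [ -2   5  20   9  11 451  11   9  10  10  11  10  10  10   8  38  44  48
   49]
 [  0   6 451  19  20  19  19  18  19  20  19  18  20  18  19   9  45  47
   50]
 [ -1   6   6   6   6   6   6   6   6   5   5   7   7   6   5   6   6  48
   49]
 [ -1   5  10  10   6   6   6   7   5   6   7   6   7   7   6   6   5  49
   51]]
0.0145 (array([0.6194, 0.2271]), array([0.072, 0.059]), 26.9, 674, np.float64(0.019))
0.0085 (array([0.6249, 0.2277]), array([0.069, 0.055]), 26.8, 1486, np.float64(0.01))
0.004 (array([0.6565, 0.1989]), array([0.122, 0.144]), 26.8, 3322, np.float64(0.006))
line dir -64.12271 pt 0.6045985 0.16825832 25
line dir 27.912249 pt 0.64920896 0.2765339 28
```

```bash
python3 go.py .456 .3365 .16 24 .456 .3365 .061 24
```

```text
t 1.55 tcp [0.583  0.2808 0.292 ] yaw 27.0 w 0.0912 gf 0.0 F [ 0.2  1.  -0.4] j [ 0.41  0.23  1.8   0.    1.11 -0.06]
-> [107.2 -87.8 132.1] [-0.001 -0.     0.052]
-> [107.2 -87.8 231.1] [-0.001 -0.     0.052]
```

```bash
python3 -m crank '[{"offset":[107,-88,132],"angular":[0,0,0.052],"claw":1},{"offset":[107,-88,132],"angular":[0,0,0.052],"claw":1},{"offset":[107,-88,132],"angular":[0,0,0.052],"claw":1},{"offset":[107,-88,132],"angular":[0,0,0.052],"claw":1},{"offset":[107,-88,132],"angular":[0,0,0.052],"claw":1},{"offset":[107,-88,170],"angular":[0,0,0.052],"claw":1},{"offset":[107,-88,205],"angular":[0,0,0.052],"claw":1},{"offset":[107,-88,231],"angular":[0,0,0.052],"claw":1}]'
python3 go.py .456 .3365 .061 24
```

```text
t: 2.35
position: [0.4565, 0.3361, 0.0602]
tcp_rot: [0.544, 0.839, -0.0, -0.0]
wrist_force: [0.5, 0.8, 1.4]
grip_width: 0.0914
grasp_force: 0.0
t 2.35 tcp [0.4565 0.3361 0.0602] yaw 24.0 w 0.0914 gf 0.0 F [0.5 0.8 1.4] j [ 0.59  0.43  2.05 -0.    0.66  0.17]
-> [ 0.6 -0.3 -0.8] [-0.  0.  0.]
```

```bash
python3 -m crank '[{"offset":[0,0,0],"angular":[0,0,0],"claw":0.3},{"offset":[0,0,0],"angular":[0,0,0],"claw":0.3},{"offset":[0,0,0],"angular":[0,0,0],"claw":0.3},{"offset":[0,0,0],"angular":[0,0,0],"claw":0.3},{"offset":[0,0,0],"angular":[0,0,0],"claw":0.3},{"offset":[0,0,0],"angular":[0,0,0],"claw":0.3},{"offset":[0,0,-15],"angular":[0,0,0],"claw":0.3},{"offset":[0,0,-30],"angular":[0,0,0],"claw":0.3}]'
python3 go.py .456 .3365 .20 24 .6211 .2279 .2 26.8 
```

```text
t: 3.15
position: [0.4569, 0.3356, 0.0925]
tcp_rot: [0.545, 0.838, -0.0, -0.0]
wrist_force: [0.5, -0.3, -0.8]
grip_width: 0.0529
grasp_force: 30.0
t 3.15 tcp [0.4569 0.3356 0.0925] yaw 23.9 w 0.0529 gf 30.0 F [ 0.5 -0.3 -0.8] j [ 0.59  0.37  2.05 -0.    0.72  0.17]
-> [   1.2   -0.5 -107.4] [-0.     0.    -0.001]
-> [-165.1  106.3 -107.5] [-0.    0.   -0.05]
```

```bash
python3 -m crank '[{"offset":[0,0,-50],"angular":[0,0,0],"claw":0.3},{"offset":[0,0,-95],"angular":[0,0,0],"claw":0.3},{"offset":[-40,26,-108],"angular":[0,0,-0.05],"claw":0.3},{"offset":[-80,52,-108],"angular":[0,0,-0.05],"claw":0.3},{"offset":[-120,78,-108],"angular":[0,0,-0.05],"claw":0.3},{"offset":[-150,97,-90],"angular":[0,0,-0.05],"claw":0.3},{"offset":[-165,106,-60],"angular":[0,0,-0.05],"claw":0.3},{"offset":[-165,106,-30],"angular":[0,0,-0.05],"claw":0.3}]'
python3 -m crank '[{"offset":[0,0,0],"angular":[0,0,0],"claw":0.3},{"offset":[0,0,0],"angular":[0,0,0],"claw":0.3}]' >/dev/null
python3 go.py .6211 .2279 .067 26.8
python3 - <<'E'
from h import *
im,d,P=pts("wrist"); save(im,"w2.png")
E
```

```text
t: 3.95
position: [0.6233, 0.2265, 0.1225]
tcp_rot: [0.525, 0.851, 0.001, 0.001]
wrist_force: [0.0, 0.7, -0.5]
grip_width: 0.0529
grasp_force: 30.0
t 4.15 tcp [0.6208 0.2281 0.1227] yaw 26.8 w 0.053 gf 30.0 F [ 0.2 -0.5 -0.3] j [ 0.32  0.45  1.85  0.    0.84 -0.15]
-> [-0.3  0.2 55.7] [-0. -0.  0.]
```

View pics/w2.png

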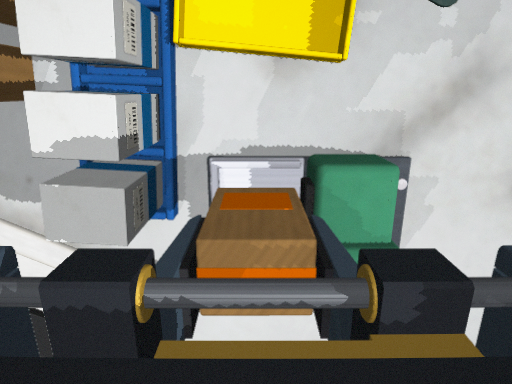

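The carton hangs over the bed (255,230) between the fences. Lowering.

```bash
python3 -m crank '[{"offset":[0,0,20],"angular":[0,0,0],"claw":0.3},{"offset":[0,0,38],"angular":[0,0,0],"claw":0.3},{"offset":[0,0,48],"angular":[0,0,0],"claw":0.3},{"offset":[0,0,52],"angular":[0,0,0],"claw":0.3},{"offset":[0,0,55],"angular":[0,0,0],"claw":0.3},{"offset":[0,0,56],"angular":[0,0,0],"claw":0.3},{"offset":[0,0,56],"angular":[0,0,0],"claw":0.3}]'
```

```text
t: 4.9
position: [0.6206, 0.2279, 0.068]
tcp_rot: [0.524, 0.852, -0.001, -0.001]
wrist_force: [-17.2, -5.3, 33.6]
grip_width: 0.0531
grasp_force: 30.0
```

```bash
python3 -m crank '[{"offset":[0,0,-1],"angular":[0,0,0],"claw":0.3},{"offset":[0,0,-1.5],"angular":[0,0,0],"claw":0.3}]'
python3 -m crank '[{"offset":[0,0,0],"angular":[0,0,0],"claw":0.75},{"offset":[0,0,0],"angular":[0,0,0],"claw":0.75},{"offset":[0,0,0],"angular":[0,0,0],"claw":0.75},{"offset":[0,0,-25],"angular":[0,0,0],"claw":0.75},{"offset":[0,0,-60],"angular":[0,0,0],"claw":0.75},{"offset":[0,0,-110],"angular":[0,0,0],"claw":0.75},{"offset":[0,0,-150],"angular":[0,0,0],"claw":0.75},{"offset":[0,0,-160],"angular":[0,0,0],"claw":0.3}]'
python3 go.py .6555 .1444 .23 26.8
python3 - <<'E'
from seg import *
im,d,P=pts("wrist"); save(im,"w3.png"); segment(im,P,(.07,.12))
z=P[...,2]; hsv=cv2.cvtColor(im,cv2.COLOR_RGB2HSV)
im,d,P=pts("top"); segment(im,P,(.07,.12))
m=(P[...,2]>.12)&(P[...,2]<.21)&(P[...,0]>.6)&(P[...,0]<.72)&(P[...,1]>.08)&(P[...,1]<.2)
print("grip",rect(P,m)); 
E
```

```text
t: 5.1
position: [0.6212, 0.2281, 0.068]
tcp_rot: [0.524, 0.852, 0.0, 0.0]
wrist_force: [-1.8, -0.3, 3.6]
grip_width: 0.0532
grasp_force: 30.0
t: 5.9
position: [0.6228, 0.2286, 0.2319]
tcp_rot: [0.524, 0.852, 0.002, 0.002]
wrist_force: [1.0, 0.1, -0.4]
grip_width: 0.0627
grasp_force: 0.0
t 5.9 tcp [0.6228 0.2286 0.2319] yaw 26.8 w 0.0627 gf 0.0 F [ 1.   0.1 -0.4] j [ 0.32  0.31  1.81  0.    1.01 -0.15]
-> [-89.9  -8.8   1.9] [0.006 0.001 0.   ]
white (np.float64(134.0), np.float64(44.0)) [0.4769 0.2894] [0.053 0.038] 23.9 3284 0.088
white (np.float64(136.0), np.float64(113.0)) [0.4986 0.2368] [0.054 0.038] 23.7 2856 0.088
white (np.float64(141.0), np.float64(173.0)) [0.5223 0.1879] [0.054 0.039] 23.2 2502 0.088
brown (np.float64(24.0), np.float64(14.0)) [0.3811 0.2717] [0.032 0.028] 15.4 1349 0.083
brown (np.float64(28.0), np.float64(74.0)) [0.3989 0.2242] [0.047 0.039] 23.5 2632 0.084
brown (np.float64(253.0), np.float64(181.0)) [0.6204 0.2291] [0.053 0.039] 26.7 2619 0.093
yellow (np.float64(260.0), np.float64(32.0)) [0.561  0.3588] [0.134 0.069] 22.1 7972 0.006
blue (np.float64(12
[... 1089 characters left out ...]
202.0)) [0.542  0.4161] [0.129 0.188] 21.8 3121 0.007
blue (np.float64(135.0), np.float64(155.0)) [0.6705 0.6516] [0.026 0.071] 29.5 200 0.024
blue (np.float64(265.0), np.float64(226.0)) [0.4834 0.2786] [0.075 0.189] 24.0 500 0.018
blue (np.float64(9.0), np.float64(216.0)) [0.4989 1.0227] [0.022 0.074] 79.9 208 0.023
green (np.float64(266.0), np.float64(150.0)) [0.6761 0.2861] [0.061 0.015] 21.0 127 0.048
grip (array([0., 0.]), array([0., 0.]), 0.0, 0, np.float64(nan))seg.py:3: RuntimeWarning: Mean of empty slice.
  q=P[m][:,:2].astype(np.float32); (c,wh,a)=cv2.minAreaRect(q); return np.round(c,4),np.round(wh,3),round(a,1),len(q),P[m][:,2].mean().round(3)
  ret = ret.dtype.type(ret / rcount)
```

View pics/w3.png

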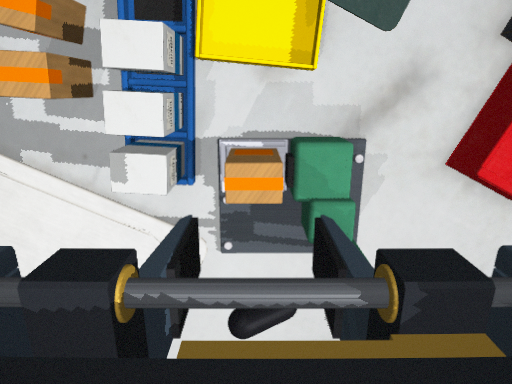

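The brown carton stands on the bed between the fences at (254,175). The lever grip is at (263,320).

```bash
python3 - <<'E'
from seg import *
f=np.load("pics/top0.npz"); P=f["P"]
m=(P[...,2]>.12)&(P[...,2]<.21)&(P[...,0]>.6)&(P[...,0]<.75)&(P[...,1]>.08)&(P[...,1]<.2)
q=P[m]; print("grip",rect(P,m))
r=np.radians(26.8);ux=np.array([np.cos(r),np.sin(r)]);uy=np.array([-ux[1],ux[0]])
a=(q[:,:2]-[.6211,.2279]); px=a@ux*1e3; py=a@uy*1e3+42
for lo in range(-30,60,10):
    k=(px>=lo)&(px<lo+10)
    if k.any(): print(lo,k.sum(),"y",py[k].min().round(),np.median(py[k]).round(1),py[k].max().round(),"z",q[k,2].max().round(3))
E
python3 go.py .6555 .1444 .225 26.8
```

```text
grip (array([0.6883, 0.1617]), array([0.096, 0.023]), 28.5, 275, np.float64(0.162))
-20 29 y -57.0 -46.6 -38.0 z 0.183
-10 45 y -60.0 -45.4 -37.0 z 0.184
0 43 y -59.0 -45.5 -37.0 z 0.183
10 39 y -59.0 -43.9 -37.0 z 0.175
20 38 y -58.0 -45.0 -37.0 z 0.168
30 20 y -54.0 -46.0 -38.0 z 0.162
40 16 y -52.0 -46.2 -43.0 z 0.146
50 17 y -54.0 -45.5 -42.0 z 0.138
t 6.0 tcp [0.6216 0.2282 0.2286] yaw 26.8 w 0.055 gf 0.0 F [-0.1 -0.6  0.2] j [ 0.32  0.32  1.81  0.    1.01 -0.15]
-> [-90.   -7.6   3.7] [0.003 0.    0.   ]
```

```bash
python3 -m crank '[{"offset":[-30,-3,0],"angular":[0,0,0],"claw":0},{"offset":[-60,-5,0],"angular":[0,0,0],"claw":0},{"offset":[-90,-8,0],"angular":[0,0,0],"claw":0},{"offset":[-90,-8,4],"angular":[0,0,0],"claw":0},{"offset":[-90,-8,4],"angular":[0,0,0],"claw":0},{"offset":[-90,-8,20],"angular":[0,0,0],"claw":0},{"offset":[-90,-8,35],"angular":[0,0,0],"claw":0},{"offset":[-90,-8,50],"angular":[0,0,0],"claw":0}]'
python3 -m crank '[{"offset":[0,0,12],"angular":[0,0,0],"claw":0},{"offset":[0,0,24],"angular":[0,0,0],"claw":0},{"offset":[0,0,36],"angular":[0,0,0],"claw":0},{"offset":[0,0,48],"angular":[0,0,0],"claw":0},{"offset":[0,0,60],"angular":[0,0,0],"claw":0},{"offset":[0,0,68],"angular":[0,0,0],"claw":0},{"offset":[0,0,74],"angular":[0,0,0],"claw":0}]'
python3 go.py .6555 .1444 .093 26.8
```

```text
t: 6.8
position: [0.6537, 0.1446, 0.175]
tcp_rot: [0.524, 0.852, -0.0, -0.0]
wrist_force: [-1.9, 0.2, 4.1]
grip_width: 0.0002
grasp_force: 1.8
t: 7.5
position: [0.6539, 0.1438, 0.1019]
tcp_rot: [0.524, 0.852, -0.0, -0.0]
wrist_force: [-2.3, -0.7, 7.6]
grip_width: 0.0004
grasp_force: 3.7
t 7.5 tcp [0.6539 0.1438 0.1019] yaw 26.8 w 0.0004 gf 3.7 F [-2.3 -0.7  7.6] j [ 0.18  0.49  1.84 -0.    0.82 -0.29]
-> [-0.2  1.7  8.9] [-0.001 -0.     0.   ]
```

```bash
python3 -m crank '[{"offset":[0,0,5],"angular":[0,0,0],"claw":0},{"offset":[0,0,8],"angular":[0,0,0],"claw":0},{"offset":[0,0,10],"angular":[0,0,0],"claw":0},{"offset":[0,0,10],"angular":[0,0,0],"claw":0},{"offset":[0,0,10],"angular":[0,0,0],"claw":0},{"offset":[0,0,10],"angular":[0,0,0],"claw":0}]'
python3 go.py .6555 .1444 .23 26.8
```

```text
t: 8.1
position: [0.6548, 0.1442, 0.093]
tcp_rot: [0.524, 0.852, 0.0, 0.0]
wrist_force: [0.3, 0.5, 7.5]
grip_width: 0.0005
grasp_force: 3.7
t 8.1 tcp [0.6548 0.1442 0.093 ] yaw 26.8 w 0.0005 gf 3.7 F [0.3 0.5 7.5] j [ 0.18  0.5   1.84  0.    0.8  -0.29]
-> [  -0.2    0.9 -137. ] [0.001 0.    0.   ]
```

```bash
python3 -m crank '[{"offset":[0,0,1.5],"angular":[0,0,0],"claw":0},{"offset":[0,0,3],"angular":[0,0,0],"claw":0},{"offset":[0,0,3],"angular":[0,0,0],"claw":0},{"offset":[0,0,3],"angular":[0,0,0],"claw":0}]'
```

```text
t: 8.5
position: [0.6553, 0.1443, 0.0915]
tcp_rot: [0.524, 0.852, 0.001, 0.001]
wrist_force: [-9.2, 0.5, 26.8]
grip_width: 0.0007
grasp_force: 14.1
```

```bash
python3 -m crank '[{"offset":[0,0,0],"angular":[0,0,0],"claw":0},{"offset":[0,0,-15],"angular":[0,0,0],"claw":0},{"offset":[0,0,-45],"angular":[0,0,0],"claw":0},{"offset":[0,0,-80],"angular":[0,0,0],"claw":0},{"offset":[0,0,-125],"angular":[0,0,0],"claw":0},{"offset":[5,0,-138],"angular":[0,0,0],"claw":0.3},{"offset":[50,0,-138],"angular":[0,0,0],"claw":0.75},{"offset":[90,8,-138],"angular":[0,0,0],"claw":0.75}]'
python3 -m crank '[{"offset":[0,0,0],"angular":[0,0,0],"claw":0.75},{"offset":[0,0,0],"angular":[0,0,0],"claw":0.75},{"offset":[0,0,0],"angular":[0,0,0],"claw":0.75}]'
python3 - <<'E'
from seg import *
from go import plan
im,d,P=pts("wrist"); save(im,"w4.png"); segment(im,P,(.07,.12))
m=(P[...,2]>.12)&(P[...,2]<.2)&(P[...,0]>.63)&(P[...,1]<.18)&(P[...,1]>.1); print("lever px",m.sum(),P[m][:,2].max() if m.any() else 0)
plan((.6165,.2275,.067,26.8),(.5421,.416,.2,22))
E
```

```text
t: 9.3
position: [0.62, 0.2284, 0.2276]
tcp_rot: [0.525, 0.851, 0.0, 0.0]
wrist_force: [0.0, 1.0, -0.6]
grip_width: 0.0214
grasp_force: 0.0
t: 9.6
position: [0.6209, 0.2274, 0.2272]
tcp_rot: [0.524, 0.852, -0.0, -0.0]
wrist_force: [-0.2, 0.8, -0.1]
grip_width: 0.0458
grasp_force: 0.0
white (np.float64(137.0), np.float64(43.0)) [0.4771 0.2892] [0.053 0.039] 23.5 3367 0.088
white (np.float64(138.0), np.float64(113.0)) [0.4986 0.2367] [0.054 0.038] 23.6 2934 0.088
white (np.float64(143.0), np.float64(174.0)) [0.5223 0.188 ] [0.054 0.038] 23.3 2566 0.088
brown (np.float64(25.0), np.float64(14.0)) [0.3806 0.2714] [0.032 0.027] 12.7 1349 0.083
brown (np.float64(29.0), np.float64(74.0)) [0.3987 0.2242] [0.047 0.039] 23.5 2742 0.084
brown (np.float64(251.0), np.float64(182.0)) [0.6164 0.2271] [0.053 0.039] 26.4 2694 0.094
yellow (np.float64(264.0), np.float64(31.0)) [0.5615 0.3584] [0.134 0.067] 22.0 8053 0.006
blue (np.float64(124.0), np.float64(9.0)) [0.4292 0.3124] [0.007 0.017] 24.2 161 0.016
blue (np.float64(181.0), np.float64(89.0)) [0.4954 0.2496] [0.076 0.191] 24.4 2223 0.017
blue (np.float64(130.0), np.float64(140.0)) [0.483  0.1927] [0.007 0.009] 23.9 64 0.017
green (np.float64(330.0), np.float64(188.0)) [0.6967 0.2423] [0.065 0.111] 30.6 5472 0.053
lever px 1601 0.1831029606025986
t 9.65 tcp [0.621  0.2272 0.2274] yaw 26.8 w 0.0494 gf 0.0 F [-0.4 -0.4  0.6] j [ 0.32  0.32  1.81 -0.    1.01 -0.15]
-> [  2.3  -3.8 160.4] [-0.  0. -0.]
-> [204.1  14.6  27.4] [-0.     0.     0.083]
```

```bash
python3 -m crank '[{"offset":[2,-4,45],"angular":[0,0,0],"claw":0.75},{"offset":[2,-4,90],"angular":[0,0,0],"claw":0.75},{"offset":[2,-4,130],"angular":[0,0,0],"claw":0.75},{"offset":[2,-4,150],"angular":[0,0,0],"claw":0.75},{"offset":[2,-4,160],"angular":[0,0,0],"claw":0.75},{"offset":[2,-4,160],"angular":[0,0,0],"claw":0.75},{"offset":[2,-4,160],"angular":[0,0,0],"claw":0.4},{"offset":[2,-4,160],"angular":[0,0,0],"claw":0.3}]'
python3 -m crank '[{"offset":[0,0,0],"angular":[0,0,0],"claw":0.3},{"offset":[0,0,0],"angular":[0,0,0],"claw":0.3},{"offset":[0,0,0],"angular":[0,0,0],"claw":0.3},{"offset":[0,0,-20],"angular":[0,0,0],"claw":0.3},{"offset":[0,0,-60],"angular":[0,0,0],"claw":0.3},{"offset":[0,0,-100],"angular":[0,0,0],"claw":0.3},{"offset":[0,0,-130],"angular":[0,0,0],"claw":0.3},{"offset":[0,0,-130],"angular":[0,0,0],"claw":0.3}]'
python3 go.py .5195 .4693 .2 21.8 .5195 .4693 .061 21.8
```

```text
t: 10.45
position: [0.6173, 0.228, 0.0695]
tcp_rot: [0.524, 0.852, 0.001, 0.001]
wrist_force: [0.4, 0.5, 0.5]
grip_width: 0.0552
grasp_force: 0.0
t: 11.25
position: [0.6186, 0.2287, 0.2032]
tcp_rot: [0.524, 0.852, 0.003, 0.002]
wrist_force: [0.3, 0.4, -0.4]
grip_width: 0.0528
grasp_force: 30.0
t 11.25 tcp [0.6186 0.2287 0.2032] yaw 26.8 w 0.0528 gf 30.0 F [ 0.3  0.4 -0.4] j [ 0.32  0.34  1.83  0.    0.96 -0.15]
-> [259.4  20.1   3.1] [0.007 0.001 0.088]
-> [259.6  19.1 142.1] [0.007 0.001 0.088]
```

```bash
python3 -m crank '[{"offset":[50,4,0],"angular":[0,0,0.02],"claw":0.3},{"offset":[100,8,0],"angular":[0,0,0.04],"claw":0.3},{"offset":[150,12,0],"angular":[0,0,0.06],"claw":0.3},{"offset":[200,16,0],"angular":[0,0,0.088],"claw":0.3},{"offset":[245,19,0],"angular":[0,0,0.088],"claw":0.3},{"offset":[260,20,20],"angular":[0,0,0.088],"claw":0.3},{"offset":[260,20,60],"angular":[0,0,0.088],"claw":0.3},{"offset":[260,20,90],"angular":[0,0,0.088],"claw":0.3}]'
python3 go.py .5195 .4693 .062 21.8
```

```text
t: 12.05
position: [0.5157, 0.4692, 0.1057]
tcp_rot: [0.56, 0.828, -0.0, -0.0]
wrist_force: [0.0, -0.2, -1.4]
grip_width: 0.053
grasp_force: 30.0
t 12.05 tcp [0.5157 0.4692 0.1057] yaw 21.9 w 0.053 gf 30.0 F [ 0.  -0.2 -1.4] j [ 0.7   0.52  1.78 -0.    0.84  0.32]
-> [-1.3  3.6 43.7] [-0.001  0.     0.001]
```

```bash
python3 -m crank '[{"offset":[-1,3,25],"angular":[0,0,0],"claw":0.3},{"offset":[-1,3,35],"angular":[0,0,0],"claw":0.3},{"offset":[-1,3,40],"angular":[0,0,0],"claw":0.3},{"offset":[-1,3,43],"angular":[0,0,0],"claw":0.3},{"offset":[-1,3,43],"angular":[0,0,0],"claw":0.3}]'
python3 -m crank '[{"offset":[0,0,0],"angular":[0,0,0],"claw":0.8},{"offset":[0,0,0],"angular":[0,0,0],"claw":0.8},{"offset":[0,0,0],"angular":[0,0,0],"claw":0.8},{"offset":[0,0,-30],"angular":[0,0,0],"claw":0.8},{"offset":[0,0,-70],"angular":[0,0,0],"claw":0.8},{"offset":[0,0,-120],"angular":[0,0,0],"claw":0.8},{"offset":[0,0,-160],"angular":[0,0,0],"claw":1},{"offset":[0,0,-160],"angular":[0,0,0],"claw":1}]'
python3 - <<'E'
from seg import *
from go import plan
im,d,P=pts("wrist"); segment(im,P,(.07,.12))
print("top");im,d,P=pts("top"); segment(im,P,(.07,.12))
plan((.357,.3347,.15,32.5),(.357,.3347,.057,32.5))
E
```

```text
t: 12.55
position: [0.5204, 0.4694, 0.0657]
tcp_rot: [0.561, 0.828, 0.0, 0.0]
wrist_force: [-0.2, -0.7, -1.2]
grip_width: 0.053
grasp_force: 30.0
t: 13.35
position: [0.5223, 0.471, 0.2318]
tcp_rot: [0.561, 0.828, 0.004, 0.001]
wrist_force: [-0.4, 1.0, -0.5]
grip_width: 0.0863
grasp_force: 0.0
white (np.float64(56.0), np.float64(237.0)) [0.3556 0.3377] [0.055 0.032] 31.9 1237 0.083
white (np.float64(169.0), np.float64(324.0)) [0.49   0.2931] [0.027 0.037] 20.4 626 0.087
white (np.float64(164.0), np.float64(353.0)) [0.4993 0.2524] [0.051 0.024] 2.6 381 0.086
brown (np.float64(252.0), np.float64(183.0)) [0.52  0.469] [0.053 0.039] 21.9 2426 0.088
yellow (np.float64(249.0), np.float64(214.0)) [0.5391 0.4152] [0.134 0.18 ] 21.5 11670 0.007
blue (np.float64(447.0), np.float64(60.0)) [0.6677 0.6515] [0.024 0.077] 28.1 1886 0.022
blue (np.float64(446.0), np.float64(107.0)) [0.691 0.611] [0.017 0.011] 31.1 193 0.021
blue (np.float64(94.0), np.float64(217.0)) [0.3603 0.3508] [0.029 0.06 ] 83.4 204 0.025
blue (np.float64(138.0), np.float64(230.0)) [0.4192 0.3487] [0.034 0.017] 63.1 210 0.016
bl
[... 1026 characters left out ...]
) [0.5489 0.3982] [0.129 0.15 ] 21.0 2235 0.006
blue (np.float64(134.0), np.float64(156.0)) [0.6693 0.6518] [0.026 0.072] 25.1 193 0.025
blue (np.float64(269.0), np.float64(224.0)) [0.4898 0.264 ] [0.075 0.221] 24.0 564 0.018
blue (np.float64(9.0), np.float64(216.0)) [0.4988 1.0225] [0.022 0.074] 80.5 208 0.023
green (np.float64(282.0), np.float64(142.0)) [0.6987 0.2431] [0.064 0.112] 30.3 926 0.054
green (np.float64(374.0), np.float64(374.0)) [0.1022 0.0159] [0.049 0.133] 13.1 505 0.054
t 13.45 tcp [0.5203 0.4694 0.226 ] yaw 21.8 w 0.0909 gf 0.0 F [0.6 0.  0.8] j [0.7  0.38 1.73 0.   1.03 0.32]
-> [ -64.5 -201.8   75.6] [ 0.002 -0.    -0.187]
-> [ -64.6 -202.   168.6] [ 0.002 -0.    -0.187]
```

```bash
python3 -m crank '[{"offset":[-16,-50,20],"angular":[0,0,-0.05],"claw":1},{"offset":[-32,-100,40],"angular":[0,0,-0.1],"claw":1},{"offset":[-48,-150,60],"angular":[0,0,-0.15],"claw":1},{"offset":[-64,-195,75],"angular":[0,0,-0.187],"claw":1},{"offset":[-65,-202,76],"angular":[0,0,-0.187],"claw":1},{"offset":[-65,-202,100],"angular":[0,0,-0.187],"claw":1},{"offset":[-65,-202,140],"angular":[0,0,-0.187],"claw":1},{"offset":[-65,-202,166],"angular":[0,0,-0.187],"claw":1}]'
python3 go.py .357 .3347 .057 32.5
```

```text
t: 14.25
position: [0.3551, 0.3326, 0.0561]
tcp_rot: [0.481, 0.877, -0.001, -0.001]
wrist_force: [0.3, -0.2, 0.5]
grip_width: 0.091
grasp_force: 0.0
t 14.25 tcp [0.3551 0.3326 0.0561] yaw 32.5 w 0.091 gf 0.0 F [ 0.3 -0.2  0.5] j [0.7  0.34 2.21 0.   0.6  0.14]
-> [ 0.8  2.8 -0.9] [-0.003  0.    -0.   ]
```

```bash
python3 -m crank '[{"offset":[0,1,0],"angular":[0,0,0],"claw":0.8},{"offset":[0,1,0],"angular":[0,0,0],"claw":0.3},{"offset":[0,1,0],"angular":[0,0,0],"claw":0.3},{"offset":[0,1,0],"angular":[0,0,0],"claw":0.3},{"offset":[0,1,0],"angular":[0,0,0],"claw":0.3},{"offset":[0,1,0],"angular":[0,0,0],"claw":0.3},{"offset":[0,1,0],"angular":[0,0,0],"claw":0.3},{"offset":[0,1,0],"angular":[0,0,0],"claw":0.3}]'
python3 -m crank '[{"offset":[0,0,-20],"angular":[0,0,0],"claw":0.3},{"offset":[0,0,-60],"angular":[0,0,0],"claw":0.3},{"offset":[0,0,-105],"angular":[0,0,0],"claw":0.3},{"offset":[0,0,-145],"angular":[0,0,0],"claw":0.3},{"offset":[0,0,-145],"angular":[0,0,0],"claw":0.3}]'
python3 go.py .6206 .2277 .2 26.8
```

```text
t: 15.05
position: [0.3578, 0.3347, 0.0597]
tcp_rot: [0.481, 0.877, 0.0, 0.0]
wrist_force: [-1.3, -1.2, 8.6]
grip_width: 0.0518
grasp_force: 30.0
t: 15.55
position: [0.3595, 0.3362, 0.2093]
tcp_rot: [0.481, 0.877, 0.004, 0.002]
wrist_force: [-0.1, 0.4, -2.5]
grip_width: 0.052
grasp_force: 30.0
t 15.55 tcp [0.3595 0.3362 0.2093] yaw 32.5 w 0.052 gf 30.0 F [-0.1  0.4 -2.5] j [0.7  0.06 2.16 0.   0.91 0.14]
-> [-231.8  161.9   10.4] [ 0.008 -0.002  0.099]
```

```bash
python3 -m crank '[{"offset":[-40,28,0],"angular":[0,0,0.03],"claw":0.3},{"offset":[-80,56,0],"angular":[0,0,0.06],"claw":0.3},{"offset":[-120,84,0],"angular":[0,0,0.1],"claw":0.3},{"offset":[-160,112,0],"angular":[0,0,0.1],"claw":0.3},{"offset":[-200,140,0],"angular":[0,0,0.1],"claw":0.3},{"offset":[-230,160,0],"angular":[0,0,0.1],"claw":0.3},{"offset":[-232,162,35],"angular":[0,0,0.1],"claw":0.3},{"offset":[-232,162,75],"angular":[0,0,0.1],"claw":0.3}]'
python3 -m crank '[{"offset":[0,0,0],"angular":[0,0,0],"claw":0.3},{"offset":[0,0,0],"angular":[0,0,0],"claw":0.3}]' >/dev/null
python3 go.py .6206 .2277 .07 26.8
```

```text
t: 16.35
position: [0.6204, 0.2251, 0.1284]
tcp_rot: [0.525, 0.851, 0.001, 0.001]
wrist_force: [0.6, 0.9, -1.0]
grip_width: 0.0519
grasp_force: 30.0
t 16.55 tcp [0.6182 0.2256 0.1287] yaw 26.8 w 0.0518 gf 30.0 F [ 0.5 -0.3  0.3] j [ 0.31  0.44  1.86  0.    0.85 -0.15]
-> [ 0.8  3.2 58.7] [-0.002 -0.    -0.001]
```

```bash
python3 -m crank '[{"offset":[1,3,20],"angular":[0,0,0],"claw":0.3},{"offset":[1,3,40],"angular":[0,0,0],"claw":0.3},{"offset":[1,3,50],"angular":[0,0,0],"claw":0.3},{"offset":[1,3,55],"angular":[0,0,0],"claw":0.3},{"offset":[1,3,58],"angular":[0,0,0],"claw":0.3},{"offset":[1,3,58],"angular":[0,0,0],"claw":0.3}]'
```

```text
t: 17.15
position: [0.6213, 0.2281, 0.0716]
tcp_rot: [0.524, 0.852, 0.0, 0.0]
wrist_force: [0.6, -0.5, -0.9]
grip_width: 0.0516
grasp_force: 30.0
```

```bash
python3 -m crank '[{"offset":[0,0,1],"angular":[0,0,0],"claw":0.3},{"offset":[0,0,1.5],"angular":[0,0,0],"claw":0.3},{"offset":[0,0,1.5],"angular":[0,0,0],"claw":0.3}]'
```

```text
t: 17.45
position: [0.6211, 0.228, 0.0698]
tcp_rot: [0.524, 0.852, 0.0, 0.0]
wrist_force: [-0.1, 0.2, 2.0]
grip_width: 0.052
grasp_force: 30.0
```

Just touching; release, rise, check.

```bash
python3 -m crank '[{"offset":[0,0,0],"angular":[0,0,0],"claw":0.75},{"offset":[0,0,0],"angular":[0,0,0],"claw":0.75},{"offset":[0,0,0],"angular":[0,0,0],"claw":0.75},{"offset":[0,0,-25],"angular":[0,0,0],"claw":0.75},{"offset":[0,0,-60],"angular":[0,0,0],"claw":0.75},{"offset":[0,0,-110],"angular":[0,0,0],"claw":0.75},{"offset":[0,0,-150],"angular":[0,0,0],"claw":0.75},{"offset":[0,0,-158],"angular":[0,0,0],"claw":0.3}]'
python3 - <<'E'
from seg import *
from go import plan
im,d,P=pts("wrist"); segment(im,P,(.07,.12)); save(im,"w5.png")
plan((.6555,.1444,.23,26.8))
E
```

```text
t: 18.25
position: [0.623, 0.2286, 0.2327]
tcp_rot: [0.524, 0.852, 0.003, 0.002]
wrist_force: [0.5, 0.2, -0.1]
grip_width: 0.0629
grasp_force: 0.0
white (np.float64(134.0), np.float64(44.0)) [0.4769 0.2894] [0.053 0.038] 23.6 3269 0.088
white (np.float64(136.0), np.float64(113.0)) [0.4986 0.2368] [0.054 0.038] 23.6 2844 0.088
white (np.float64(141.0), np.float64(173.0)) [0.5226 0.1881] [0.054 0.038] 23.7 2488 0.088
white (np.float64(252.0), np.float64(183.0)) [0.6204 0.228 ] [0.052 0.038] 26.6 2293 0.095
brown (np.float64(24.0), np.float64(14.0)) [0.3808 0.2722] [0.032 0.028] 13.4 1369 0.083
brown (np.float64(28.0), np.float64(75.0)) [0.3989 0.2243] [0.047 0.039] 23.6 2636 0.084
yellow (np.float64(259.0), np.float64(31.0)) [0.5631 0.3599] [0.13  0.069] 21.7 7932 0.006
blue (np.float64(121.0), np.float64(9.0)) [0.4294 0.3125] [0.007 0.018] 24.3 176 0.016
blue (np.float64(178.0), np.float64(90.0)) [0.4951 0.2498] [0.076 0.192] 24.3 2214 0.017
blue (np.float64(129.0), np.float64(140.0)) [0.4872 0.1958] [0.02  0.009] 36.5 71 0.018
green (np.float64(324.0), np.float64(183.0)) [0.6963 0.2419] [0.067 0.111] 30.8 4868 0.052
t 18.3 tcp [0.6225 0.2285 0.2316] yaw 26.8 w 0.0593 gf 0.0 F [0.9 0.3 0.2] j [ 0.32  0.31  1.81  0.    1.01 -0.15]
-> [-89.9  -8.4   1.6] [ 0.006  0.001 -0.001]
```

View pics/w5.png

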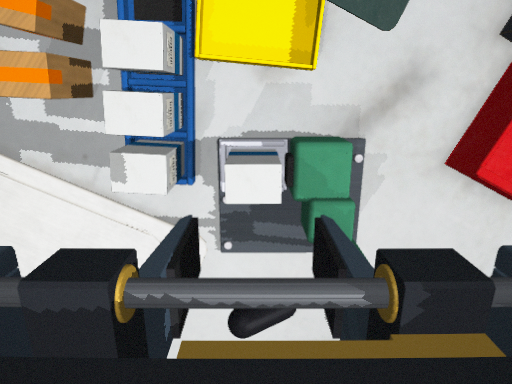

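The white spare stands on the bed at (253,178), upright between the fences. Marking it next.

```bash
python3 -m crank '[{"offset":[-30,-3,0],"angular":[0,0,0],"claw":0},{"offset":[-60,-5,0],"angular":[0,0,0],"claw":0},{"offset":[-90,-8,0],"angular":[0,0,0],"claw":0},{"offset":[-90,-8,4],"angular":[0,0,0],"claw":0},{"offset":[-90,-8,4],"angular":[0,0,0],"claw":0},{"offset":[-90,-8,20],"angular":[0,0,0],"claw":0},{"offset":[-90,-8,35],"angular":[0,0,0],"claw":0},{"offset":[-90,-8,50],"angular":[0,0,0],"claw":0}]'
python3 -m crank '[{"offset":[0,0,12],"angular":[0,0,0],"claw":0},{"offset":[0,0,24],"angular":[0,0,0],"claw":0},{"offset":[0,0,36],"angular":[0,0,0],"claw":0},{"offset":[0,0,48],"angular":[0,0,0],"claw":0},{"offset":[0,0,60],"angular":[0,0,0],"claw":0},{"offset":[0,0,68],"angular":[0,0,0],"claw":0},{"offset":[0,0,74],"angular":[0,0,0],"claw":0},{"offset":[0,0,74],"angular":[0,0,0],"claw":0}]'
python3 go.py .6548 .1442 .0885 26.8
```

```text
t: 19.1
position: [0.6538, 0.1446, 0.1756]
tcp_rot: [0.524, 0.852, -0.0, -0.0]
wrist_force: [-2.2, -0.3, 4.2]
grip_width: 0.0007
grasp_force: 1.9
t: 19.9
position: [0.654, 0.1439, 0.1023]
tcp_rot: [0.524, 0.852, -0.0, -0.0]
wrist_force: [-3.1, -2.6, 5.7]
grip_width: 0.0001
grasp_force: 3.4
t 19.9 tcp [0.654  0.1439 0.1023] yaw 26.8 w 0.0001 gf 3.4 F [-3.1 -2.6  5.7] j [ 0.18  0.49  1.84 -0.    0.82 -0.29]
-> [-0.1  0.9 13.8] [-0.001 -0.    -0.001]
```

```bash
python3 -m crank '[{"offset":[0,0,5],"angular":[0,0,0],"claw":0},{"offset":[0,0,9],"angular":[0,0,0],"claw":0},{"offset":[0,0,12],"angular":[0,0,0],"claw":0},{"offset":[0,0,13],"angular":[0,0,0],"claw":0},{"offset":[0,0,13],"angular":[0,0,0],"claw":0},{"offset":[0,0,13],"angular":[0,0,0],"claw":0},{"offset":[0,0,13],"angular":[0,0,0],"claw":0}]'
```

```text
t: 20.6
position: [0.6552, 0.1443, 0.0918]
tcp_rot: [0.524, 0.852, 0.001, 0.001]
wrist_force: [-7.1, 1.0, 23.0]
grip_width: 0.0003
grasp_force: 12.0
```

At the stop. Back up and over the carton.

```bash
python3 -m crank '[{"offset":[0,0,0],"angular":[0,0,0],"claw":0},{"offset":[0,0,-15],"angular":[0,0,0],"claw":0},{"offset":[0,0,-45],"angular":[0,0,0],"claw":0},{"offset":[0,0,-80],"angular":[0,0,0],"claw":0},{"offset":[0,0,-125],"angular":[0,0,0],"claw":0},{"offset":[5,0,-138],"angular":[0,0,0],"claw":0.3},{"offset":[50,0,-138],"angular":[0,0,0],"claw":0.75},{"offset":[90,8,-138],"angular":[0,0,0],"claw":0.75}]'
python3 -m crank '[{"offset":[0,0,0],"angular":[0,0,0],"claw":0.75},{"offset":[0,0,0],"angular":[0,0,0],"claw":0.75},{"offset":[0,0,0],"angular":[0,0,0],"claw":0.75}]'
python3 - <<'E'
from seg import *
from go import plan
im,d,P=pts("wrist"); segment(im,P,(.07,.12))
m=(P[...,2]>.12)&(P[...,2]<.2)&(P[...,0]>.63)&(P[...,1]<.18)&(P[...,1]>.1); print("lever px",m.sum(),P[m][:,2].max() if m.any() else 0)
plan((.6165,.2265,.068,26.8))
E
```

```text
t: 21.4
position: [0.6201, 0.2284, 0.2282]
tcp_rot: [0.525, 0.851, 0.0, 0.0]
wrist_force: [0.9, 0.5, 0.9]
grip_width: 0.0212
grasp_force: 0.0
t: 21.7
position: [0.621, 0.2274, 0.2277]
tcp_rot: [0.524, 0.851, -0.0, -0.0]
wrist_force: [-0.4, -0.1, 0.7]
grip_width: 0.046
grasp_force: 0.0
white (np.float64(137.0), np.float64(44.0)) [0.477  0.2897] [0.053 0.039] 24.1 3360 0.088
white (np.float64(138.0), np.float64(113.0)) [0.4987 0.2368] [0.053 0.038] 23.8 2915 0.088
white (np.float64(143.0), np.float64(174.0)) [0.5225 0.1881] [0.053 0.039] 23.6 2559 0.088
white (np.float64(252.0), np.float64(185.0)) [0.6172 0.2261] [0.052 0.038] 26.7 2351 0.095
brown (np.float64(25.0), np.float64(14.0)) [0.3806 0.2719] [0.033 0.028] 13.6 1378 0.083
brown (np.float64(29.0), np.float64(74.0)) [0.3984 0.2242] [0.049 0.039] 23.5 2727 0.084
yellow (np.float64(263.0), np.float64(31.0)) [0.5613 0.3588] [0.134 0.068] 21.6 8022 0.006
blue (np.float64(124.0), np.float64(9.0)) [0.4294 0.3122] [0.007 0.017] 25.6 168 0.016
blue (np.float64(181.0), np.float64(89.0)) [0.495 0.25 ] [0.076 0.191] 24.3 2226 0.017
blue (np.float64(139.0), np.float64(141.0)) [0.5013 0.2024] [0.048 0.009] 27.5 103 0.02
green (np.float64(330.0), np.float64(188.0)) [0.6967 0.2421] [0.065 0.111] 30.6 5484 0.053
lever px 1579 0.18286381785951084
t 21.75 tcp [0.6211 0.2272 0.2279] yaw 26.7 w 0.0496 gf 0.0 F [ 1.3 -0.2 -0.2] j [ 0.32  0.32  1.81 -0.    1.01 -0.15]
-> [  1.5  -4.3 159.9] [-0.001  0.    -0.001]
```

```bash
python3 -m crank '[{"offset":[1,-4,45],"angular":[0,0,0],"claw":0.75},{"offset":[1,-4,90],"angular":[0,0,0],"claw":0.75},{"offset":[1,-4,130],"angular":[0,0,0],"claw":0.75},{"offset":[1,-4,150],"angular":[0,0,0],"claw":0.75},{"offset":[1,-4,160],"angular":[0,0,0],"claw":0.75},{"offset":[1,-4,160],"angular":[0,0,0],"claw":0.75},{"offset":[1,-4,160],"angular":[0,0,0],"claw":0.4},{"offset":[1,-4,160],"angular":[0,0,0],"claw":0.3}]'
python3 -m crank '[{"offset":[0,0,0],"angular":[0,0,0],"claw":0.3},{"offset":[0,0,0],"angular":[0,0,0],"claw":0.3},{"offset":[0,0,0],"angular":[0,0,0],"claw":0.3},{"offset":[0,0,0],"angular":[0,0,0],"claw":0.3}]'
python3 -m crank '[{"offset":[0,0,-20],"angular":[0,0,0],"claw":0.3},{"offset":[0,0,-60],"angular":[0,0,0],"claw":0.3},{"offset":[0,0,-100],"angular":[0,0,0],"claw":0.3},{"offset":[0,0,-130],"angular":[0,0,0],"claw":0.3},{"offset":[0,0,-130],"angular":[0,0,0],"claw":0.3}]'
python3 go.py .456 .3378 .2 24.1 .456 .3378 .13 24.1
```

```text
t: 22.55
position: [0.6179, 0.2271, 0.0699]
tcp_rot: [0.524, 0.851, 0.001, 0.001]
wrist_force: [0.0, -0.4, 0.3]
grip_width: 0.0553
grasp_force: 0.0
t: 22.95
position: [0.6178, 0.2272, 0.0699]
tcp_rot: [0.524, 0.852, 0.001, 0.001]
wrist_force: [0.2, -1.2, 7.8]
grip_width: 0.0521
grasp_force: 30.0
t: 23.45
position: [0.6191, 0.2278, 0.2037]
tcp_rot: [0.524, 0.852, 0.003, 0.002]
wrist_force: [0.5, 0.6, -2.0]
grip_width: 0.0518
grasp_force: 30.0
t 23.45 tcp [0.6191 0.2278 0.2037] yaw 26.8 w 0.0518 gf 30.0 F [ 0.5  0.6 -2. ] j [ 0.32  0.34  1.83 -0.    0.96 -0.15]
-> [171.6 -96.1   2.8] [0.007 0.001 0.047]
-> [171.7 -96.6  72.8] [0.007 0.001 0.047]
```

```bash
python3 -m crank '[{"offset":[45,-25,0],"angular":[0,0,0.02],"claw":0.3},{"offset":[85,-48,0],"angular":[0,0,0.047],"claw":0.3},{"offset":[128,-72,0],"angular":[0,0,0.047],"claw":0.3},{"offset":[160,-90,0],"angular":[0,0,0.047],"claw":0.3},{"offset":[171,-96,5],"angular":[0,0,0.047],"claw":0.3},{"offset":[171,-96,40],"angular":[0,0,0.047],"claw":0.3},{"offset":[171,-96,73],"angular":[0,0,0.047],"claw":0.3},{"offset":[171,-96,73],"angular":[0,0,0.047],"claw":0.3}]'
python3 -m crank '[{"offset":[0,0,0],"angular":[0,0,0],"claw":0.3}]' >/dev/null
python3 go.py .456 .3378 .064 24.1
```

```text
t: 24.25
position: [0.4522, 0.3349, 0.1216]
tcp_rot: [0.544, 0.839, -0.003, -0.001]
wrist_force: [-0.6, -1.3, 0.2]
grip_width: 0.0518
grasp_force: 30.0
t 24.35 tcp [0.4544 0.3362 0.1254] yaw 24.0 w 0.0516 gf 30.0 F [-0.3 -0.8  0.3] j [ 0.6   0.31  2.05 -0.    0.78  0.18]
-> [ 0.8  2.2 61.4] [-0.001  0.    -0.001]
```

```bash
python3 -m crank '[{"offset":[1,1,25],"angular":[0,0,0],"claw":0.3},{"offset":[1,1,42],"angular":[0,0,0],"claw":0.3},{"offset":[1,1,52],"angular":[0,0,0],"claw":0.3},{"offset":[1,1,56],"angular":[0,0,0],"claw":0.3},{"offset":[1,1,59],"angular":[0,0,0],"claw":0.3},{"offset":[1,1,59],"angular":[0,0,0],"claw":0.3},{"offset":[1,1,59],"angular":[0,0,0],"claw":0.3}]'
python3 go.py .456 .3378 .064 24.1
```

```text
t: 25.05
position: [0.4551, 0.338, 0.0671]
tcp_rot: [0.544, 0.839, 0.0, 0.0]
wrist_force: [-0.4, -0.4, 0.2]
grip_width: 0.052
grasp_force: 30.0
t 25.05 tcp [0.4551 0.338  0.0671] yaw 24.1 w 0.052 gf 30.0 F [-0.4 -0.4  0.2] j [0.6  0.41 2.05 0.   0.67 0.18]
-> [-0.6  0.7  3.1] [ 0.001 -0.    -0.001]
```

```bash
python3 -m crank '[{"offset":[0,0.5,1.5],"angular":[0,0,0],"claw":0.3},{"offset":[0,0.5,3],"angular":[0,0,0],"claw":0.3},{"offset":[0,0.5,3],"angular":[0,0,0],"claw":0.3}]'
python3 -m crank '[{"offset":[0,0,0],"angular":[0,0,0],"claw":1},{"offset":[0,0,0],"angular":[0,0,0],"claw":1},{"offset":[0,0,0],"angular":[0,0,0],"claw":1},{"offset":[0,0,-25],"angular":[0,0,0],"claw":1},{"offset":[0,0,-60],"angular":[0,0,0],"claw":1},{"offset":[0,0,-105],"angular":[0,0,0],"claw":1},{"offset":[0,0,-150],"angular":[0,0,0],"claw":1},{"offset":[0,0,-160],"angular":[0,0,0],"claw":1}]'
python3 - <<'E'
from seg import *
from go import plan
im,d,P=pts("wrist"); segment(im,P,(.07,.12)); save(im,"w6.png")
print("top");im,d,P=pts("top"); segment(im,P,(.07,.12)); save(im,"top6.png")
plan((.368,.275,.16,13),(.368,.275,.057,13))
E
```

```text
t: 25.35
position: [0.4556, 0.3383, 0.0639]
tcp_rot: [0.544, 0.839, 0.0, 0.0]
wrist_force: [-1.0, -0.6, 5.0]
grip_width: 0.052
grasp_force: 30.0
t: 26.15
position: [0.4569, 0.3392, 0.2284]
tcp_rot: [0.544, 0.839, 0.003, 0.001]
wrist_force: [0.2, 0.2, -0.0]
grip_width: 0.0914
grasp_force: 0.0
white (np.float64(253.0), np.float64(184.0)) [0.4555 0.3374] [0.052 0.038] 24.2 2230 0.089
white (np.float64(252.0), np.float64(237.0)) [0.4766 0.2888] [0.052 0.039] 23.5 1984 0.089
white (np.float64(251.0), np.float64(274.0)) [0.4914 0.2519] [0.05  0.006] 24.2 203 0.089
white (np.float64(251.0), np.float64(330.0)) [0.5217 0.1884] [0.051 0.04 ] 23.3 1161 0.089
brown (np.float64(382.0), np.float64(79.0)) [0.5204 0.4691] [0.054 0.039] 21.5 3182 0.088
brown (np.float64(142.0), np.float64(202.0)) [0.3675 0.2754] [0.055 0.038] 13.5 2235 0.084
brown (np.float64(178.0), np.float64(257.0)) [0.4166 0.2343] [0.006 0.037] 24.0 223 0.08
yellow (np.float64(345.0), np.float64(143.0)) [0.5451 0.4124] [0.137 0.195] 21.4 15277 0.007
blue (np.float64(254.0), np.float64(191.0)) [0.4773 0.2884] [0.075 0.167] 24.2 15
[... 868 characters left out ...]
03 0.6519] [0.025 0.072] 26.2 203 0.024
blue (np.float64(284.0), np.float64(206.0)) [0.5361 0.233 ] [0.053 0.121] 47.7 140 0.018
blue (np.float64(9.0), np.float64(216.0)) [0.4988 1.023 ] [0.022 0.074] 82.8 209 0.023
blue (np.float64(299.0), np.float64(224.0)) [0.4883 0.2013] [0.021 0.108] 24.1 98 0.018
green (np.float64(282.0), np.float64(142.0)) [0.6989 0.2427] [0.064 0.113] 29.6 928 0.054
green (np.float64(391.0), np.float64(371.0)) [ 0.104 -0.038] [0.011 0.036] 51.0 136 0.053
t 26.25 tcp [0.4559 0.3385 0.2251] yaw 24.1 w 0.0911 gf 0.0 F [-0.1 -0.  -1.2] j [ 0.6   0.17  2.01 -0.    0.96  0.18]
-> [ -22.2 -106.4   64.7] [ 0.003 -0.001  0.193]
-> [ -22.3 -106.7  167.7] [ 0.003 -0.001  0.193]
```

View pics/w6.png

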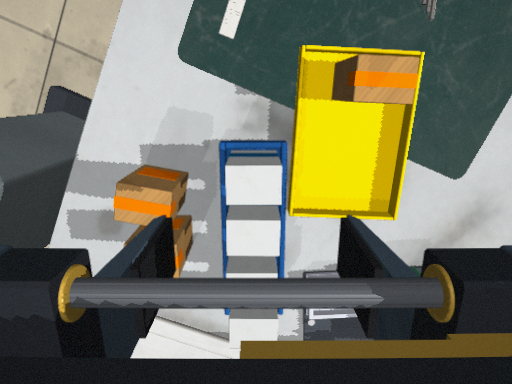

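All kit pockets hold a white carton, the spare at (253,180). One brown stands in the yellow tray (385,78), and the browns in front are at (142,202) and (178,257). Fetching the first.

```bash
python3 -m crank '[{"offset":[-10,-48,20],"angular":[0,0,0.09],"claw":1},{"offset":[-20,-92,50],"angular":[0,0,0.17],"claw":1},{"offset":[-22,-106,65],"angular":[0,0,0.193],"claw":1},{"offset":[-22,-106,65],"angular":[0,0,0.193],"claw":1},{"offset":[-22,-106,110],"angular":[0,0,0.193],"claw":1},{"offset":[-22,-106,145],"angular":[0,0,0.193],"claw":1},{"offset":[-22,-106,165],"angular":[0,0,0.193],"claw":1},{"offset":[-22,-106,165],"angular":[0,0,0.193],"claw":1}]'
python3 go.py .368 .275 .058 13.3
```

```text
t: 27.05
position: [0.3661, 0.2739, 0.0556]
tcp_rot: [0.622, 0.783, -0.003, -0.001]
wrist_force: [0.3, -0.2, 0.8]
grip_width: 0.0911
grasp_force: 0.0
t 27.05 tcp [0.3661 0.2739 0.0556] yaw 13.0 w 0.0911 gf 0.0 F [ 0.3 -0.2  0.8] j [ 0.59  0.31  2.26 -0.    0.58  0.36]
-> [ 0.6  2.1 -2.4] [-0.005  0.002 -0.005]
```

```bash
python3 -m crank '[{"offset":[0,0,0],"angular":[0,0,0],"claw":0.3},{"offset":[0,0,0],"angular":[0,0,0],"claw":0.3},{"offset":[0,0,0],"angular":[0,0,0],"claw":0.3},{"offset":[0,0,0],"angular":[0,0,0],"claw":0.3},{"offset":[0,0,0],"angular":[0,0,0],"claw":0.3},{"offset":[0,0,0],"angular":[0,0,0],"claw":0.3},{"offset":[0,0,0],"angular":[0,0,0],"claw":0.3}]'
python3 -m crank '[{"offset":[0,0,-20],"angular":[0,0,0],"claw":0.3},{"offset":[0,0,-60],"angular":[0,0,0],"claw":0.3},{"offset":[0,0,-105],"angular":[0,0,0],"claw":0.3},{"offset":[0,0,-155],"angular":[0,0,0],"claw":0.3},{"offset":[0,0,-155],"angular":[0,0,0],"claw":0.3}]'
python3 go.py .5425 .4145 .215 21.6
```

```text
t: 27.75
position: [0.3677, 0.2749, 0.0589]
tcp_rot: [0.622, 0.783, 0.0, 0.0]
wrist_force: [-1.5, -0.8, 8.2]
grip_width: 0.0527
grasp_force: 30.0
t: 28.25
position: [0.3698, 0.2765, 0.2194]
tcp_rot: [0.622, 0.783, 0.005, 0.001]
wrist_force: [0.1, -0.2, -2.9]
grip_width: 0.0527
grasp_force: 30.0
t 28.25 tcp [0.3698 0.2765 0.2194] yaw 13.0 w 0.0527 gf 30.0 F [ 0.1 -0.2 -2.9] j [ 0.59 -0.    2.21  0.    0.93  0.36]
-> [ 95.6 199.3   6.4] [ 0.009 -0.003 -0.15 ]
```

```bash
python3 -m crank '[{"offset":[20,44,0],"angular":[0,0,-0.05],"claw":0.3},{"offset":[40,85,0],"angular":[0,0,-0.1],"claw":0.3},{"offset":[60,127,0],"angular":[0,0,-0.15],"claw":0.3},{"offset":[80,168,0],"angular":[0,0,-0.15],"claw":0.3},{"offset":[95,199,0],"angular":[0,0,-0.15],"claw":0.3},{"offset":[96,200,35],"angular":[0,0,-0.15],"claw":0.3},{"offset":[96,200,75],"angular":[0,0,-0.15],"claw":0.3},{"offset":[96,200,105],"angular":[0,0,-0.15],"claw":0.3}]'
python3 -m crank '[{"offset":[0,0,0],"angular":[0,0,0],"claw":0.3}]' >/dev/null
python3 go.py .5425 .4145 .064 21.6
```

```text
t: 29.05
position: [0.5394, 0.4125, 0.1047]
tcp_rot: [0.562, 0.827, -0.001, -0.0]
wrist_force: [0.0, 0.2, -1.0]
grip_width: 0.053
grasp_force: 30.0
t 29.15 tcp [0.5378 0.4113 0.103 ] yaw 21.6 w 0.0529 gf 30.0 F [-1.1  0.  -2.5] j [ 0.62  0.5   1.82 -0.    0.83  0.24]
-> [ 1.4  5.8 38.9] [-0.008  0.002  0.   ]
```

```bash
python3 -m crank '[{"offset":[1,5,20],"angular":[0,0,0],"claw":0.3},{"offset":[1,5,30],"angular":[0,0,0],"claw":0.3},{"offset":[1,5,35],"angular":[0,0,0],"claw":0.3},{"offset":[1,5,38],"angular":[0,0,0],"claw":0.3},{"offset":[1,5,38],"angular":[0,0,0],"claw":0.3}]'
python3 -m crank '[{"offset":[0,0,0],"angular":[0,0,0],"claw":0.8},{"offset":[0,0,0],"angular":[0,0,0],"claw":0.8},{"offset":[0,0,0],"angular":[0,0,0],"claw":0.8},{"offset":[0,0,-30],"angular":[0,0,0],"claw":0.8},{"offset":[0,0,-70],"angular":[0,0,0],"claw":0.8},{"offset":[0,0,-120],"angular":[0,0,0],"claw":0.8},{"offset":[0,0,-160],"angular":[0,0,0],"claw":1},{"offset":[0,0,-160],"angular":[0,0,0],"claw":1}]'
python3 - <<'E'
from seg import *
from go import plan
im,d,P=pts("wrist"); segment(im,P,(.07,.12))
print("top");im,d,P=pts("top"); segment(im,P,(.07,.12))
plan((.395,.223,.16,23.2),(.395,.223,.058,23.2))
E
```

```text
t: 29.65
position: [0.5449, 0.4161, 0.0709]
tcp_rot: [0.562, 0.827, 0.0, 0.0]
wrist_force: [-0.2, 0.4, -1.2]
grip_width: 0.0528
grasp_force: 30.0
t: 30.45
position: [0.5472, 0.4177, 0.2372]
tcp_rot: [0.562, 0.827, 0.004, 0.002]
wrist_force: [0.1, 1.7, 0.0]
grip_width: 0.0863
grasp_force: 0.0
white (np.float64(136.0), np.float64(216.0)) [0.4561 0.3382] [0.054 0.038] 24.3 1826 0.087
white (np.float64(169.0), np.float64(321.0)) [0.5186 0.2296] [0.053 0.022] 87.7 468 0.087
white (np.float64(164.0), np.float64(347.0)) [0.5246 0.1988] [0.054 0.034] 2.6 917 0.085
brown (np.float64(248.0), np.float64(119.0)) [0.5204 0.4692] [0.053 0.038] 21.8 2544 0.088
brown (np.float64(252.0), np.float64(180.0)) [0.5443 0.4163] [0.053 0.038] 21.7 2329 0.088
yellow (np.float64(245.0), np.float64(168.0)) [0.5408 0.4099] [0.134 0.189] 21.4 11597 0.008
blue (np.float64(448.0), np.float64(19.0)) [0.6763 0.6362] [0.022 0.042] 31.0 976 0.022
blue (np.float64(448.0), np.float64(49.0)) [0.6914 0.6109] [0.018 0.011] 31.5 233 0.021
blue (np.float64(174.0), np.float64(209.0)) [0.4713 0.3032] [0.076 0.136] 24.2 1271 0.
[... 867 characters left out ...]
0.3455] [0.128 0.044] 26.9 551 0.008
blue (np.float64(135.0), np.float64(155.0)) [0.6701 0.6519] [0.025 0.072] 25.7 201 0.024
blue (np.float64(285.0), np.float64(216.0)) [0.5036 0.2327] [0.075 0.153] 24.2 314 0.018
blue (np.float64(9.0), np.float64(216.0)) [0.4989 1.0234] [0.023 0.074] 81.5 212 0.023
green (np.float64(282.0), np.float64(142.0)) [0.6977 0.2413] [0.067 0.114] 30.1 936 0.054
green (np.float64(391.0), np.float64(371.0)) [ 0.1031 -0.0377] [0.012 0.037] 49.2 138 0.054
t 30.55 tcp [0.5452 0.4162 0.2315] yaw 21.6 w 0.0906 gf 0.0 F [-0.7 -0.5 -0.5] j [ 0.62  0.35  1.76 -0.    1.03  0.24]
-> [-124.4 -210.9   71. ] [ 0.002 -0.    -0.028]
-> [-124.5 -211.1  173. ] [ 0.002 -0.    -0.028]
```

```bash
python3 -m crank '[{"offset":[-22,-38,5],"angular":[0,0,-0.028],"claw":1},{"offset":[-44,-76,10],"angular":[0,0,-0.028],"claw":1},{"offset":[-66,-114,15],"angular":[0,0,-0.028],"claw":1},{"offset":[-88,-152,20],"angular":[0,0,-0.028],"claw":1},{"offset":[-110,-190,20],"angular":[0,0,-0.028],"claw":1},{"offset":[-124,-211,20],"angular":[0,0,-0.028],"claw":1},{"offset":[-124,-211,20],"angular":[0,0,-0.028],"claw":1}]' 
python3 - <<'E'
from seg import *
from go import plan
im,d,P=pts("wrist"); segment(im,P,(.07,.12))
plan((.395,.223,.058,23.2))
E
```

```text
t: 31.25
position: [0.3917, 0.2207, 0.2088]
tcp_rot: [0.551, 0.835, -0.001, -0.001]
wrist_force: [0.5, 0.9, -0.3]
grip_width: 0.091
grasp_force: 0.0
white (np.float64(387.0), np.float64(90.0)) [0.4554 0.3379] [0.052 0.038] 23.7 3139 0.089
white (np.float64(381.0), np.float64(156.0)) [0.4767 0.2893] [0.053 0.038] 23.2 2755 0.089
white (np.float64(379.0), np.float64(215.0)) [0.4984 0.237 ] [0.052 0.038] 23.3 1773 0.089
brown (np.float64(500.0), np.float64(45.0)) [0.5256 0.403 ] [0.021 0.045] 50.1 1223 0.083
brown (np.float64(260.0), np.float64(186.0)) [0.3941 0.2229] [0.053 0.038] 23.1 2679 0.084
yellow (np.float64(453.0), np.float64(86.0)) [0.546 0.393] [0.124 0.142] 21.8 10428 0.005
blue (np.float64(338.0), np.float64(139.0)) [0.4877 0.2632] [0.076 0.221] 24.2 2680 0.017
blue (np.float64(353.0), np.float64(182.0)) [0.4898 0.2533] [0.051 0.004] 27.9 95 0.027
green (np.float64(502.0), np.float64(230.0)) [0.655  0.2684] [0.018 0.033] 7.9 524 0.043
t 31.3 tcp [0.3932 0.222  0.2094] yaw 23.1 w 0.091 gf 0.0 F [ 1.6 -0.5  0.2] j [ 0.46 -0.    2.23  0.    0.92  0.06]
-> [  0.2   2.3 151.4] [-0.002  0.    -0.001]
```

```bash
python3 -m crank '[{"offset":[0,1,45],"angular":[0,0,0],"claw":1},{"offset":[0,1,90],"angular":[0,0,0],"claw":1},{"offset":[0,1,130],"angular":[0,0,0],"claw":1},{"offset":[0,1,152],"angular":[0,0,0],"claw":1},{"offset":[0,1,152],"angular":[0,0,0],"claw":1},{"offset":[0,1,152],"angular":[0,0,0],"claw":0.3},{"offset":[0,1,152],"angular":[0,0,0],"claw":0.3},{"offset":[0,1,152],"angular":[0,0,0],"claw":0.3}]'
python3 -m crank '[{"offset":[0,0,0],"angular":[0,0,0],"claw":0.3},{"offset":[0,0,0],"angular":[0,0,0],"claw":0.3},{"offset":[0,0,0],"angular":[0,0,0],"claw":0.3},{"offset":[0,0,0],"angular":[0,0,0],"claw":0.3},{"offset":[0,0,-20],"angular":[0,0,0],"claw":0.3},{"offset":[0,0,-60],"angular":[0,0,0],"claw":0.3},{"offset":[0,0,-105],"angular":[0,0,0],"claw":0.3},{"offset":[0,0,-155],"angular":[0,0,0],"claw":0.3}]'
python3 go.py .5645 .361 .215 21.6
```

```text
t: 32.1
position: [0.3961, 0.224, 0.0596]
tcp_rot: [0.55, 0.835, 0.001, 0.001]
wrist_force: [0.0, 0.2, 0.0]
grip_width: 0.0702
grasp_force: 0.0
t: 32.9
position: [0.3944, 0.223, 0.2146]
tcp_rot: [0.55, 0.835, -0.001, -0.0]
wrist_force: [0.9, 1.2, -2.0]
grip_width: 0.0529
grasp_force: 30.0
t 32.9 tcp [0.3944 0.223  0.2146] yaw 23.2 w 0.0529 gf 30.0 F [ 0.9  1.2 -2. ] j [ 0.46 -0.01  2.22 -0.    0.93  0.06]
-> [ 59.8 210.7  -0.8] [-0.002  0.     0.028]
```

```bash
python3 -m crank '[{"offset":[12,44,0],"angular":[0,0,0.028],"claw":0.3},{"offset":[24,88,0],"angular":[0,0,0.028],"claw":0.3},{"offset":[36,130,0],"angular":[0,0,0.028],"claw":0.3},{"offset":[48,172,0],"angular":[0,0,0.028],"claw":0.3},{"offset":[60,211,0],"angular":[0,0,0.028],"claw":0.3},{"offset":[60,211,35],"angular":[0,0,0.028],"claw":0.3},{"offset":[60,211,75],"angular":[0,0,0.028],"claw":0.3},{"offset":[60,211,105],"angular":[0,0,0.028],"claw":0.3}]'
python3 -m crank '[{"offset":[0,0,0],"angular":[0,0,0],"claw":0.3},{"offset":[0,0,0],"angular":[0,0,0],"claw":0.3}]' >/dev/null
python3 go.py .5645 .361 .066 21.6
```

```text
t: 33.7
position: [0.5647, 0.3613, 0.106]
tcp_rot: [0.562, 0.827, -0.001, -0.0]
wrist_force: [-0.1, -0.7, -1.7]
grip_width: 0.0529
grasp_force: 30.0
t 33.9 tcp [0.5656 0.3617 0.1089] yaw 21.6 w 0.0526 gf 30.0 F [ 0.5  0.2 -1.5] j [0.53 0.48 1.83 0.   0.83 0.16]
-> [-0.3 -1.3 42.9] [-0.001  0.    -0.   ]
```

```bash
python3 -m crank '[{"offset":[0,-1,20],"angular":[0,0,0],"claw":0.3},{"offset":[0,-1,34],"angular":[0,0,0],"claw":0.3},{"offset":[0,-1,40],"angular":[0,0,0],"claw":0.3},{"offset":[0,-1,43],"angular":[0,0,0],"claw":0.3},{"offset":[0,-1,44],"angular":[0,0,0],"claw":0.3},{"offset":[0,-1,44],"angular":[0,0,0],"claw":0.3}]'
python3 -m crank '[{"offset":[0,0,0],"angular":[0,0,0],"claw":0.8},{"offset":[0,0,0],"angular":[0,0,0],"claw":0.8},{"offset":[0,0,0],"angular":[0,0,0],"claw":0.8},{"offset":[0,0,-30],"angular":[0,0,0],"claw":0.8},{"offset":[0,0,-70],"angular":[0,0,0],"claw":0.8},{"offset":[0,0,-120],"angular":[0,0,0],"claw":0.8},{"offset":[0,0,-160],"angular":[0,0,0],"claw":1},{"offset":[0,0,-160],"angular":[0,0,0],"claw":1}]'
python3 -m crank '[{"offset":[50,0,-20],"angular":[0,0,0],"claw":1},{"offset":[100,0,-40],"angular":[0,0,0],"claw":1},{"offset":[150,0,-40],"angular":[0,0,0],"claw":1},{"offset":[200,0,-40],"angular":[0,0,0],"claw":1},{"offset":[250,0,-40],"angular":[0,0,0],"claw":1},{"offset":[300,0,-40],"angular":[0,0,0],"claw":1},{"offset":[300,0,-40],"angular":[0,0,0],"claw":1},{"offset":[300,0,-40],"angular":[0,0,0],"claw":1}]'
python3 - <<'E'
from seg import *
im,d,P=pts("top"); segment(im,P,(.07,.12)); save(im,"top7.png")
im,d,P=pts("scene"); save(im,"sc7.png"); print("scene"); segment(im,P,(.07,.12))
E
```

```text
t: 34.5
position: [0.5649, 0.3615, 0.0649]
tcp_rot: [0.562, 0.827, 0.0, 0.0]
wrist_force: [0.0, 1.3, -1.6]
grip_width: 0.0527
grasp_force: 30.0
t: 35.3
position: [0.5671, 0.3629, 0.231]
tcp_rot: [0.562, 0.827, 0.004, 0.002]
wrist_force: [0.0, 0.8, -0.6]
grip_width: 0.0862
grasp_force: 0.0
t: 36.1
position: [0.4532, 0.6413, 0.2633]
tcp_rot: [0.561, 0.828, -0.0, 0.0]
wrist_force: [-0.3, -0.2, 0.3]
grip_width: 0.0911
grasp_force: 0.0
white (np.float64(60.0), np.float64(63.0)) [0.9065 0.8446] [0.035 0.052] 46.8 101 0.116
white (np.float64(91.0), np.float64(67.0)) [0.9088 0.769 ] [0.061 0.061] 76.5 353 0.077
white (np.float64(54.0), np.float64(161.0)) [0.6439 0.8542] [0.039 0.053] 76.5 257 0.085
white (np.float64(305.0), np.float64(207.0)) [0.5235 0.1888] [0.052 0.038] 23.6 317 0.089
white (np.float64(286.0), np.float64(217.0)) [0.4999 0.2378] [0.052 0.038] 23.8 314 0.089
white (np.float64(265.0), np.float64(225.0)) [0.4784 0.29  ] [0.052 0.038] 23.5 315 0.089
white (np.float64(246.0), np.float64(234.0)) [0.4572 0.3385] [0.051 0.038] 24.4 315 0.089
brown (np.float64(69.0), np.float64(72.0
[... 1503 characters left out ...]
loat64(219.0), np.float64(192.0)) [0.5438 0.4154] [0.056 0.039] 21.9 307 0.086
brown (np.float64(245.0), np.float64(197.0)) [0.5579 0.3465] [0.054 0.039] 21.4 302 0.086
yellow (np.float64(232.0), np.float64(205.0)) [0.5807 0.4017] [0.058 0.019] 30.5 102 0.006
yellow (np.float64(199.0), np.float64(220.0)) [0.4888 0.4494] [0.099 0.091] 47.5 381 0.01
blue (np.float64(57.0), np.float64(152.0)) [0.4976 1.0182] [0.012 0.065] 85.7 78 0.02
blue (np.float64(179.0), np.float64(159.0)) [0.6641 0.6466] [0.012 0.069] 28.3 98 0.019
blue (np.float64(260.0), np.float64(252.0)) [0.485 0.262] [0.075 0.219] 24.6 558 0.016
green (np.float64(304.0), np.float64(190.0)) [0.6909 0.2392] [0.064 0.11 ] 31.2 691 0.051
```

View pics/top7.png

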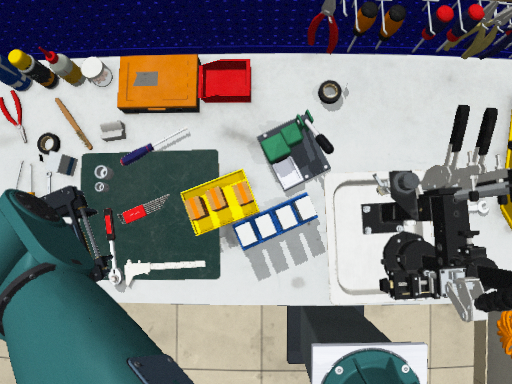

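View pics/sc7.png

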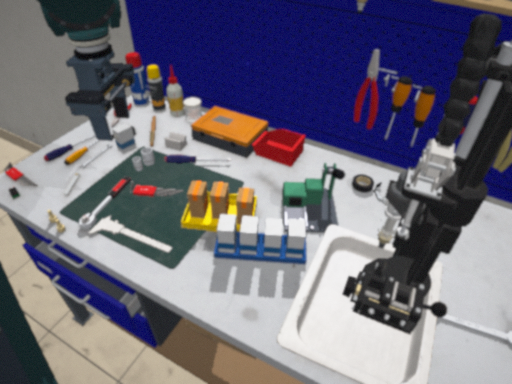

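The top and scene views show three browns upright in the yellow tray ((195,208), (215,198), (242,193) in the top view). Four whites stand in the kit pockets at (246–305, 207–234), the lever is up at (322,145), and the arm is clear.

```bash
python3 -c "
from workcell import *
print(sign_off())"
```

```text
the job is handed in; nothing more can be done
None
```

Both markings were made, all four white cartons stand upright in the kit pockets, all three browns are in the yellow returns tray, and the job is handed in; it returned no verdict. The last brown sits against the tray wall, about 14 mm from where I set it.

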